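# Turn the slide carrier round and hold the dryer lid at its index arm

### The job

Get the slides drying: lift the slide carrier out of its slotted stand, turn it round so that the face with the glass slides looks towards the dryer, and put it back fully home in the slot, tab up, and let go of it. Then lift the dryer's sprung lid by its handle bar until the lid lies level with the steel index arm beside it, and finish while still holding the lid there, still, with the gripper: do not let go at the end. Leave the index arm and everything else on the bench where it is.

Things in the scene. Friction and masses are not known exactly. Their poses are not given: they have to be found in the camera images.
- dryer: The slide dryer: white box 180 mm deep (x) x 240 mm wide (y) x 100 mm high, fixed to the bench, open on top under its lid. Origin: centre of its underside; +x points from its front to its back (its front, with handle bar and display, faces the robot), z up.
- lid (a joint): Angle of the dryer's grey lid in rad: 0 shut, grows as its front edge rises, stop at 1.2. Lid 180 x 240 x 12 mm, hinged along the dryer's back top edge: hinge line along the dryer's y, 100 mm above the bench, 90 mm behind the dryer's origin. A spring pulls it shut: lifting at the bar takes about 6 N when nearly shut, about 8 N square to it (11 N straight up) at 0.7 rad; let go, it falls shut.
- lid_bar (a point): Centre of the lid's handle: round steel bar 12 mm thick, 110 mm long (y), 42 mm in front of the lid's edge on two arms at y = -50 and +50 mm; room for fingers between. Axes are the lid's: x to the hinge, z up. With the lid at angle a this point is 222 cos(a) - 6 sin(a) mm in front of the hinge line and 222 sin(a) + 6 cos(a) mm above it. The bar can turn between fingers as the lid swings.
- index (a joint): Angle of the steel index arm in rad, measured like the lid's: the arm (170 mm long, 6 x 12 mm section) pivots about the same hinge line, 18 mm outside the lid's left (+y) edge, and shows the wanted lid angle (0.40 to 0.70). The lid is at the mark when its angle equals the arm's. The arm stays where it is set by stiff friction and must not be moved.
- index_tip (a point): Free end of the index arm, 170 mm from the hinge line; axes like the lid's (x along the arm towards the hinge).
- stand: The stand: grey plastic base 75 (x) x 124 (y) x 8 mm, fixed to the bench in front of the dryer, with an upright slot between two walls: slot 11 mm wide (x), 102 mm long (y), floor 8 mm and wall tops 32 mm above the bench, then a flared lead-in up to 39 mm, about 20 mm wide at its mouth. Origin: centre of its underside, below the slot's middle. Its +x points towards the dryer (within 10 degrees of the dryer's +x).
- carrier_center (a point): Centre (half-way up) of the slide carrier: an upright aluminium plate 8 mm thick (x) x 90 mm (y) x 112 mm high with a black tab on its top edge, 152 mm high in all, about 0.1 to 0.2 kg; this point is 76 mm above its lower edge, so 84 mm above the bench when home in the slot. Its +x points out of the face with the slides (at first away from the dryer, must end towards it), +z up to the tab. It may lean up to 7 degrees in the slot.
- carrier_tab (a point): Grasp point in the carrier's tab: the tab is 10 mm thick (x), 36 mm wide (y), and stands from 112 to 152 mm above the carrier's lower edge, so it can be pinched from above across its thickness or its width; this point is 138 mm above the lower edge, 146 mm above the bench when home. Below the tab the plate's shoulders stick out 27 mm to either side along y.
- slide_face (a point): Middle of the carrier's slide face, 6.5 mm out from the plate's middle plane: three glass slides 26 x 70 mm with white ends stand 2.5 mm proud of the plate there, 34 to 104 mm above the lower edge; the other face is bare.
- timer: Bystander: white timer 55 x 75 x 16 mm; origin: centre of its underside.
- microplate: Bystander: white well plate 127 x 85 x 14 mm; origin: centre of its underside.
- tip_box: Bystander: pipette-tip box 120 x 85 x 60 mm; origin: centre of its underside.
- bottle: Bystander: reagent bottle, 56 mm diameter, 115 mm high; origin: centre of its underside.
- beaker: Bystander: glass cup, 66 mm diameter, 85 mm high; origin: centre of its underside.
- jar: Bystander: jar, 48 mm diameter, 60 mm high; origin: centre of its underside.
Not all that is in view belongs to the job. What is shaped like the part that bears carrier_center but red is not meant.

How it is judged:
By the outcome, as a careful person would: the job done as asked, in the order asked, and still so for the second after the job is handed in, while the arm keeps its last pose, push and grip.
It also fails if it takes over 54 s, if anything falls off the work surface, if the arm or the gripper's body presses on something with over 40 N, if the wrist force passes 120 N, or if a joint passes its speed limit or range.

### The arm

A 6-joint arm with a two-finger parallel gripper is mounted at the origin on the work surface. World frame = base frame: x ahead of the robot, y to its left, z up, the work surface at z = 0. Lengths are in m, angles in rad, forces in N, time in s.
With the tool pointing down it reaches from about 0.25 to 0.775 m from the base axis. Payload 4 kg.
Tool frame: the origin (TCP) lies between the finger pads; the fingertips stand 14 mm ahead of it and the grasp point (between the pads) lies 5 mm behind it (robot.tips_ahead is the distance from the TCP to the fingertips, in m); z points along the fingers, y is the direction in which the jaws open and shut (so a half turn about z gives the same grasp; the last joint's range is limited). The gripper opens to 94 mm and grips with 3 to 60 N. Pads are 16 mm wide; open, the fingers measure 119 mm over their backs; the gripper's body (75 mm by 177 mm) begins 78 mm behind the grasp point.
Start: joints at [1.137, 0.087, 1.371, -0, 1.684, -0.103], TCP at [0.179, 0.52, 0.188] pointing down, gripper open.
Joint ranges: [-3.1, 3.1], [-0.76, 2.03], [0.27, 2.55], [-1.08, 4.22], [0.17, 2.65], [-2.57, 2.57]. Speed limits (rad/s): [2.79, 2.79, 3.14, 3.14, 3.14, 3.14].

### API

Orientations are given as [roll, pitch, yaw] about the fixed x, y, z axes, in that order (R = Rz(yaw) Ry(pitch) Rx(roll)).
In Python, from bench import robot, optics, job gives the robot as it stands.
- The arm moves only by the tool apply_moves, never from a script. Its argument "moves" is a list of rows, each a list of 3 entries, a list of its own where there are three numbers: the shift along the tool's x, y, z in cm, then the turn, a rotation vector about the tool's x, y, z in rad, then the opening, from 0 (shut) to 1 (fully open). In form: [[[tx, ty, tz], [rx, ry, rz], grip], ...]. A call has exactly 10 rows; each row is the pose to reach, as a shift and turn from the pose commanded when the call began, along the tool's axes at that moment; what a row does not reach only later rows make up. A row lasts 1/12 s, in which the tool goes at most 41.7 mm and 7.16 degrees, less where a joint would pass 70% of its speed; a pose out of reach is approached as far as the arm can. A call with a gripper value outside its range is refused whole. The fingers move at their own pace and stop on an object; the grip force is fixed at half the most. Time passes only in rows, so rows that repeat a pose let the fingers close, or fill a call up. It gives the time, the measured TCP pose, the force and the opening at its end, in the units of the state.
- robot.get_obs(): the state, without advancing time (a new reading comes with each control period).
- optics.snapshot(name): name is "side" or "top" or "wrist"; returns the picture (400x640x3 uint8, red, green, blue); there is no depth.
- optics.get_calibration(name): a dict with "fx", "fy", "cx", "cy" (pixels), "rvec" (rotation vector, rad) and "tvec" (3), from world to camera coordinates, as OpenCV has them. Camera axes: x right, y down, z forward; pixel columns grow to the right and rows downward; lengths in m; the calibration is good to about 2 mm. A picture is of the moment at which its call begins: read the wrist's pose just before it. get_calibration takes no time and is no camera call; for the wrist camera it gives the pose at the moment of the call.
- job.close_job(): hands the job in, once; it reports no verdict.
The state is a dict: "time": time; "joint_positions": joint angles; "qvel": joint speeds; "joint_torque": joint torques, N m; "tool_pos": TCP position; "ee_rot": TCP orientation; "wrist_force": force on the tool from outside, world axes, zero at the start; "wrist_torque": the same for the moment, N m; "width": finger opening in m.
Only numpy, scipy, OpenCV 4.12 (cv2) and the standard library are available. Lean on these libraries where they do the work, as an engineer would, in place of code of your own. Each camera call takes 0.05 s, during which the arm holds its last target.

## Working session

There is one attempt and no reset: what is moved stays moved. The work goes in short steps, Python scripts to look and compute and a tool call to move; the robot and the scene stay as the last step left them, time stands still between calls to the robot, and variables do not carry over. Pictures are saved under pics/ and viewed, and the job is handed in when it is done.

Besides the shell and the picture viewer there is one more tool, called by a JSON object that holds its "api" and its "payload", one argument or row to a line. apply_moves: Moves the arm, as the interface text tells. Its arguments: {"type":"object","properties":{"moves":{"type":"array"}},"required":["moves"]}

```bash
ls; mkdir -p pics; python3 - <<'E'
from bench import robot, optics, job
import cv2
print(robot.get_obs())
for n in ["side","top","wrist"]:
    print(n,optics.get_calibration(n))
    cv2.imwrite(f"pics/{n}0.png",optics.snapshot(n)[:,:,::-1])
E
```

```text
pics
{'time': 0.0, 'joint_positions': array([ 1.13689479e+00,  8.79458134e-02,  1.37222784e+00, -2.75080059e-05,
        1.68359836e+00, -1.03098949e-01]), 'qvel': array([-0.00125799, -0.00051852,  0.00066799,  0.00046912,  0.00114803,
       -0.00134841]), 'joint_torque': array([-1.71061247e-04, -3.40195620e+01, -3.02420890e+01,  7.17551680e-02,
        3.31897032e-02, -1.92989310e-04]), 'tool_pos': array([0.1784087 , 0.51964477, 0.18662264]), 'ee_rot': array([-3.13942205e+00, -1.97097685e-04,  2.81078679e+00]), 'wrist_force': array([-0.38349719,  0.36705958, -0.32457435]), 'wrist_torque': array([-0.01374115,  0.02592958, -0.00545589]), 'width': 0.09410446839093597}
side {'fx': 399.96283708527153, 'fy': 399.96283708527153, 'cx': 320.4977748286247, 'cy': 199.1792777060842, 'rvec': array([ 2.0427559 , -0.63967556,  0.32668511]), 'tvec': array([-0.44079646,  0.29965283,  0.73912151])}
top {'fx': 440.2464622556742, 'fy': 440.2464622556742, 'cx': 318.44014075158793, 'cy': 196.30542547199002, 'rvec': array([ 2.23323609, -1.97282811,  0.20854576]), 'tvec': array([-0.03800548,  0.60084399,  0.96289866])}
wrist {'fx': 296.1794935155338, 'fy': 296.1794935155338, 'cx': 316.95130599424, 'cy': 198.8616749833819, 'rvec': array([-2.37956835, -1.69994394, -0.21631831]), 'tvec': array([-0.54840999, -0.02617967,  0.39011636])}
```

View pics/side0.png

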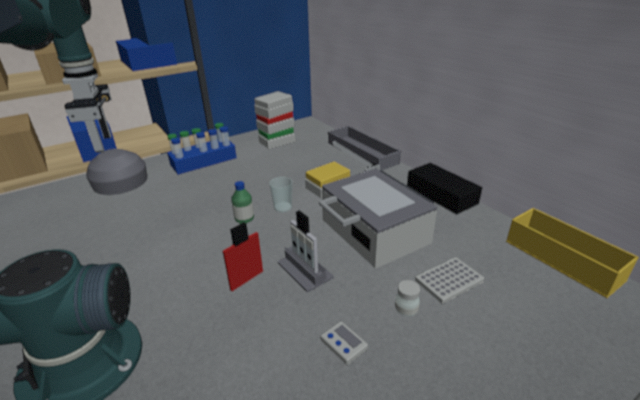

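View pics/top0.png

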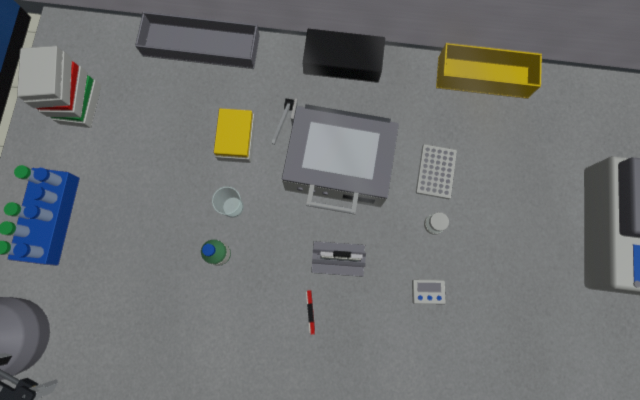

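View pics/wrist0.png

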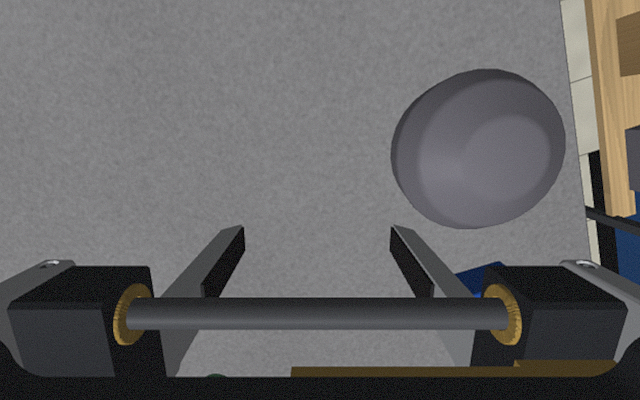

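The side view shows the white carrier in its stand at about (303,250), the red decoy at (243,262), and the dryer at (378,210). The top view shows the stand at (339,258), the dryer at (341,155), the bar at (331,208), and the index arm from (290,103) to (275,143). Next I'll enlarge crops.

```bash
cat > h.py <<'E'
import numpy as np, cv2
from bench import robot, optics, job
from scipy.spatial.transform import Rotation as Rn
def cal(n):
    c=optics.get_calibration(n); K=np.array([[c['fx'],0,c['cx']],[0,c['fy'],c['cy']],[0,0,1]])
    return K,np.array(c['rvec']),np.array(c['tvec'])
def proj(n,P,c=None):
    K,r,t=c or cal(n); return cv2.projectPoints(np.array(P,float).reshape(-1,1,3),r,t,K,None)[0][:,0]
def ray(n,px,c=None):
    K,r,t=c or cal(n); R=cv2.Rodrigues(r)[0]; d=R.T@np.linalg.solve(K,np.array([px[0],px[1],1.])); return -R.T@t,d
def onz(n,px,z,c=None):
    o,d=ray(n,px,c); return o+d*(z-o[2])/d[2]
def tri(a,pa,b,pb):
    o1,d1=ray(a,pa);o2,d2=ray(b,pb);s=np.linalg.lstsq(np.c_[d1,-d2],o2-o1,rcond=None)[0]
    p,q=o1+s[0]*d1,o2+s[1]*d2
    return (p+q)/2,np.linalg.norm(p-q)
def crop(im,x0,y0,x1,y1,f,name):
    c=cv2.resize(im[y0:y1,x0:x1],None,fx=f,fy=f,interpolation=cv2.INTER_CUBIC); cv2.imwrite(name,c)
E
python3 - <<'E'
from h import *
t=cv2.imread('pics/top0.png');s=cv2.imread('pics/side0.png')
crop(t,265,90,405,190,5.5,'pics/t_dry.png');crop(t,290,180,400,290,5.4,'pics/t_st.png')
crop(s,260,200,350,300,6,'pics/s_st.png');crop(s,300,150,450,270,5,'pics/s_dry.png')
E
```

```text
(no output)
```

View pics/t_dry.png

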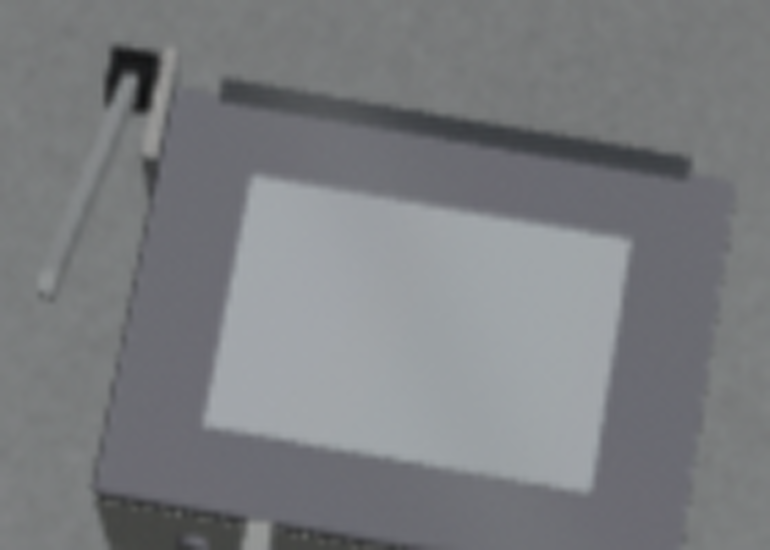

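View pics/t_st.png

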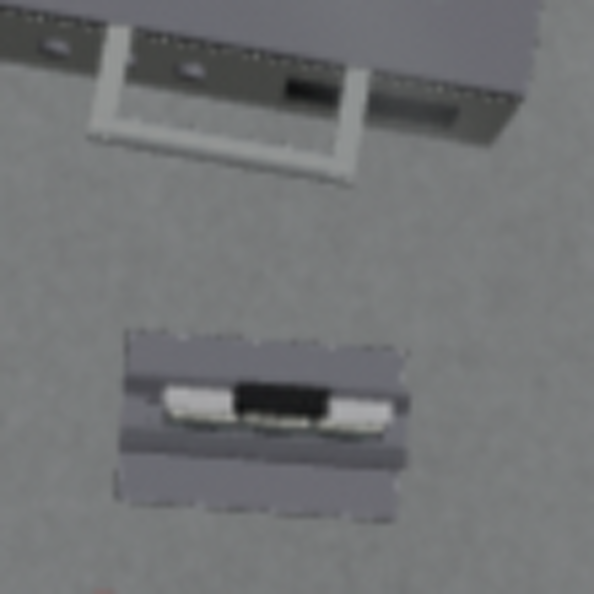

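View pics/s_st.png

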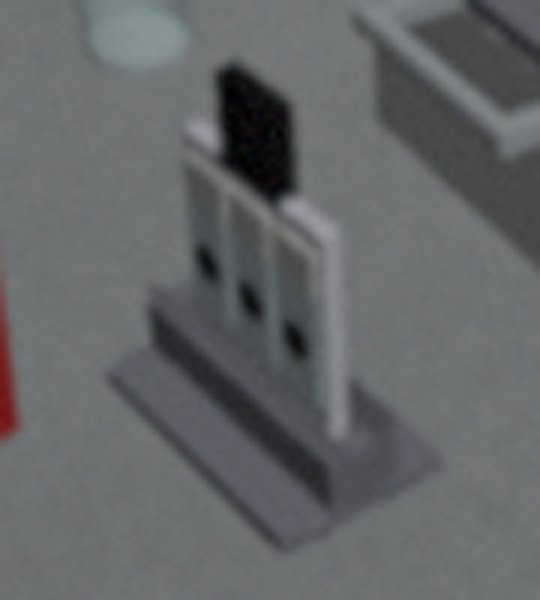

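View pics/s_dry.png

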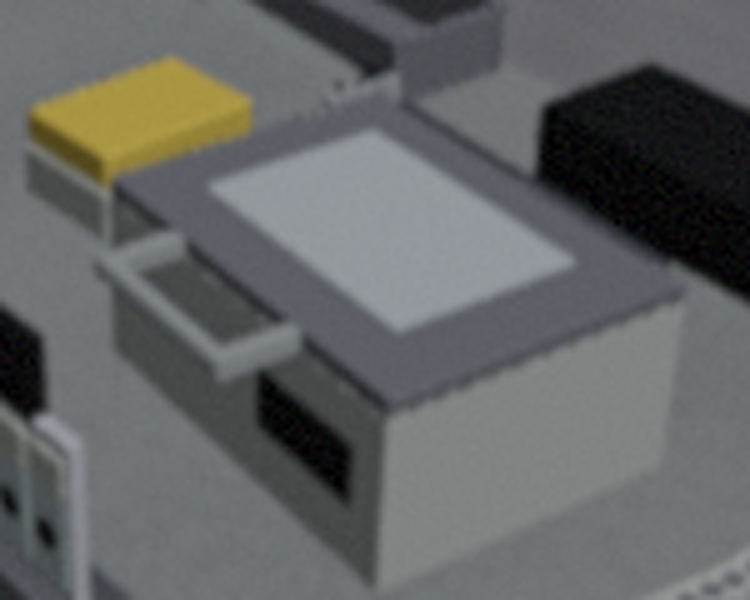

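Both lid and stand outlines show clearly, so I'll fit the poses from corners in the two views.

```bash
cat > fit.py <<'E'
from h import *
from scipy.optimize import least_squares
def P(o,f,uv): return [(uv[0]+.5)/f-.5+o[0],(uv[1]+.5)/f-.5+o[1]]
TD=lambda *a:P((265,90),5.5,a);TS=lambda *a:P((290,180),5.4,a);SS=lambda *a:P((260,200),6,a);SD=lambda *a:P((300,150),5,a)
def fit(obs,x0):
    cs={n:cal(n) for n in('top','side')}
    def res(p):
        c,s=np.cos(p[2]),np.sin(p[2]);r=[]
        for n,q,px in obs:
            w=[p[0]+c*q[0]-s*q[1],p[1]+s*q[0]+c*q[1],q[2]]
            r.append(proj(n,w,cs[n])[0]-px)
        return np.ravel(r)
    o=least_squares(res,x0,loss='soft_l1');return o.x,res(o.x).reshape(-1,2)
def locw(p,q):
    c,s=np.cos(p[2]),np.sin(p[2]);return np.array([p[0]+c*q[0]-s*q[1],p[1]+s*q[0]+c*q[1],q[2]])
E
python3 - <<'E'
from fit import *
np.set_printoptions(precision=4,suppress=True)
h=.112
dry,r=fit([('top',(-.09,.12,h),TD(95,490)),('top',(.09,-.12,h),TD(735,182)),('top',(-.09,-.12,h),TS(525,95)),
('side',(-.09,.12,h),SD(115,183)),('side',(-.09,-.12,h),SD(388,408)),('side',(.09,-.12,h),SD(685,295)),('side',(-.09,-.12,0),SD(374,585))],[.6,0,0])
print('dryer',dry);print(r)
st,r=fit([('top',(.0375,.062,.008),TS(128,330)),('top',(.0375,-.062,.008),TS(408,350)),('top',(-.0375,-.062,.008),TS(396,520)),('top',(-.0375,.062,.008),TS(116,500)),
('side',(-.0375,.062,.008),SS(107,372)),('side',(-.0375,-.062,.008),SS(285,550)),('side',(.0375,-.062,.008),SS(440,465))],[.4,0,0])
print('stand',st);print(r)
for q in [(0,.018,.16),(0,-.018,.16),(0,.045,.12),(0,-.045,.12)]:
    w=locw(st,q);print(w,proj('top',w),proj('side',w))
# tab top corners tri
print('tab ends',tri('top',TS(237,383),'side',SS(232,65)),tri('top',TS(330,385),'side',SS(288,103)))
print('sh', tri('top',TS(165,388),'side',SS(190,122)),tri('top',TS(393,398),'side',SS(335,215)))
for a in (.4,.55,.7):
    q=(.09-.17*np.cos(a),.12+.018+.003,.1+.17*np.sin(a)); w=locw(dry,q);print(a,w,proj('top',w),proj('side',w))
w=locw(dry,(.09,.141,.1));print(proj('top',w),proj('side',w))
E
```

```text
dryer [ 0.7031 -0.0025 -0.0594]
[[-0.5866 -0.04  ]
 [ 1.0165 -0.2768]
 [ 0.6911  0.6248]
 [-1.3711 -2.0934]
 [-0.2334 -1.9555]
 [ 0.6163 -3.1425]
 [ 0.1139  1.3721]]
stand [ 0.4681 -0.0285  0.0483]
[[ 0.5179  0.0838]
 [ 0.138   0.2626]
 [ 0.6783  0.4147]
 [ 0.2978  0.128 ]
 [-0.5842 -0.9981]
 [-0.4388 -1.4066]
 [ 0.7039 -1.8694]]
[ 0.4672 -0.0105  0.16  ] [[333.2087 252.6393]] [[296.6803 209.8892]]
[ 0.4689 -0.0464  0.16  ] [[350.746  253.9677]] [[306.2361 217.199 ]]
[0.4659 0.0165 0.12  ] [[319.9602 253.2096]] [[290.9756 219.5864]]
[ 0.4702 -0.0734  0.12  ] [[361.9785 256.3943]] [[314.3782 238.5217]]
tab ends (array([ 0.4715, -0.0104,  0.157 ]), np.float64(0.0007858582474314957)) (array([ 0.4743, -0.0453,  0.1586]), np.float64(0.0022446401386459827))
sh (array([0.4685, 0.0172, 0.1179]), np.float64(0.002896521285947041)) (array([ 0.4752, -0.0724,  0.1257]), np.float64(0.0025809034815764504))
0.4 [0.645  0.1422 0.1662] [[271.7361 160.1191]] [[324.3467 160.5204]]
0.55 [0.6566 0.1415 0.1889] [[271.7684 151.702 ]] [[328.0033 151.6361]]
0.7 [0.6715 0.1406 0.2095] [[272.2254 141.7374]] [[332.7738 143.0614]]
[[288.1819 105.1256]] [[371.1541 168.0063]]
```

```bash
cat >> h.py <<'E'
np.set_printoptions(precision=4,suppress=True)
def rel(pos,rpy):
    o=robot.get_obs();R0=Rn.from_euler('xyz',o['ee_rot']);R1=Rn.from_euler('xyz',rpy)
    print('shift cm',R0.inv().apply(np.array(pos)-o['tool_pos'])*100,'rotvec',(R0.inv()*R1).as_rotvec())
def st():
    o=robot.get_obs();print({k:np.round(o[k],4) for k in('time','joint_positions','tool_pos','ee_rot','wrist_force','width')})
E
python3 - <<'E'
from h import *
rel([.45,-.02,.29],[np.pi,0,3.19])
rel([.3,.3,.29],[np.pi,0,2.81])
K,r,t=cal('wrist');R=cv2.Rodrigues(r)[0];o=robot.get_obs();R0=Rn.from_euler('xyz',o['ee_rot']).as_matrix()
print('cam in tool',R0.T@(-R.T@t-o['tool_pos']),'\n',R0.T@R.T)
print('decoy',onz('top',(311,312),.15),onz('top',(311,292),.11),onz('top',(313,333),.11),'bottle',onz('top',(209,249),.115),'beaker',onz('top',(228,200),.08))
s=cv2.imread('pics/side0.png');crop(s,310,130,400,190,8,'pics/s_idx.png')
E
```

```text
shift cm [-43.2112 -42.2497 -10.2506] rotvec [-0.0016 -0.0005 -0.3792]
shift cm [-18.6309 -16.8566 -10.288 ] rotvec [-0.0016 -0.0002  0.0008]
cam in tool [ 0.0736 -0.0007 -0.1962] 
 [[ 0.0004 -0.9674 -0.2533]
 [ 1.      0.0004  0.0001]
 [ 0.     -0.2533  0.9674]]
decoy [0.3443 0.0199 0.15  ] [0.383  0.0254 0.11  ] [0.3008 0.0107 0.11  ] bottle [0.4458 0.2547 0.115 ] beaker [0.5632 0.24   0.08  ]
```

View pics/s_idx.png

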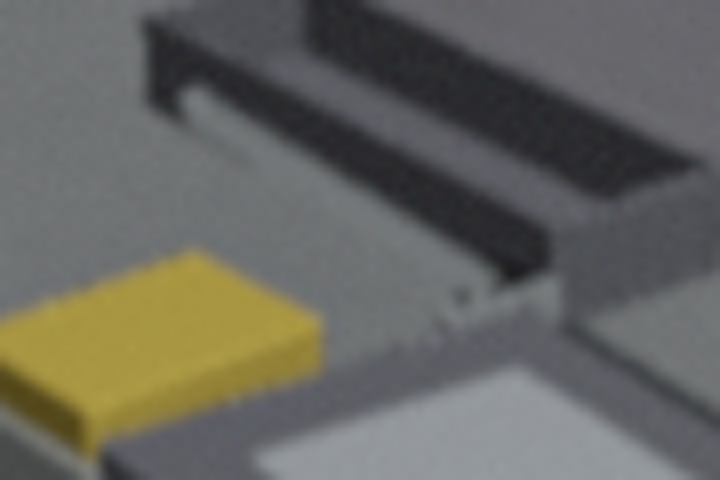

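The index arm shows in the side view with its tip at about (333,143), which puts it near 0.69 rad. I'll refine that later. Now I'll move above the carrier.

{"api": "apply_moves", "payload": {
  "moves": [
    [[0, 0, -4], [0, 0, 0], 1],
    [[0, 0, -8], [0, 0, 0], 1],
    [[-3, -3, -10.3], [0, 0, -0.05], 1],
    [[-6, -6, -10.3], [0, 0, -0.1], 1],
    [[-9, -9, -10.3], [0, 0, -0.15], 1],
    [[-12, -12, -10.3], [0, 0, -0.2], 1],
    [[-15, -15, -10.3], [0, 0, -0.25], 1],
    [[-18, -18, -10.3], [0, 0, -0.3], 1],
    [[-21, -21, -10.3], [0, 0, -0.35], 1],
    [[-24, -24, -10.3], [0, 0, -0.38], 1]
  ]
}}

```text
time: 0.98
tool_pos: [0.3229, 0.2235, 0.2906]
ee_rot: [3.141, 0.0, -3.09]
wrist_force: [1.4, 0.2, 0.3]
width: 0.0939
```

```bash
python3 - <<'E'
from h import *
st()
rel([.45,-.028,.29],[np.pi,0,3.19])
E
```

```text
{'time': np.float64(0.9833), 'joint_positions': array([ 0.4607, -0.2618,  1.4908,  0.    ,  1.9123, -1.1621]), 'tool_pos': array([0.3229, 0.2235, 0.2906]), 'ee_rot': array([ 3.1414,  0.0004, -3.0895]), 'wrist_force': array([1.4039, 0.1561, 0.3032]), 'width': np.float64(0.0939)}
shift cm [-11.3857 -25.774    0.0637] rotvec [0.0002 0.0004 0.0037]
```

{"api": "apply_moves", "payload": {
  "moves": [
    [[-1.3, -3, 0], [0, 0, 0], 1],
    [[-2.6, -6, 0], [0, 0, 0], 1],
    [[-4, -9, 0], [0, 0, 0], 1],
    [[-5.3, -12, 0], [0, 0, 0], 1],
    [[-6.6, -15, 0], [0, 0, 0], 1],
    [[-8, -18, 0], [0, 0, 0], 1],
    [[-9.3, -21, 0], [0, 0, 0], 1],
    [[-10.5, -24, 0], [0, 0, 0], 1],
    [[-11.4, -25.8, 0], [0, 0, 0], 1],
    [[-11.4, -25.8, 0], [0, 0, 0], 1]
  ]
}}

```text
time: 1.82
tool_pos: [0.4502, -0.0299, 0.2893]
ee_rot: [-3.141, -0.002, -3.097]
wrist_force: [0.4, -0.0, 0.1]
width: 0.0943
```

```bash
python3 - <<'E'
from h import *
st()
im=optics.snapshot('wrist');np.save('w1cal.npy',np.array(cal('wrist'),dtype=object),allow_pickle=True);cv2.imwrite('pics/w1.png',im[:,:,::-1])
E
```

```text
{'time': np.float64(1.8167), 'joint_positions': array([-0.1912, -0.1292,  1.3837, -0.0011,  1.8892, -1.8065]), 'tool_pos': array([ 0.4502, -0.0299,  0.2893]), 'ee_rot': array([-3.1411, -0.0023, -3.0974]), 'wrist_force': array([ 0.3872, -0.0307,  0.0801]), 'width': np.float64(0.0943)}Traceback (most recent call last):
  File "<stdin>", line 3, in <module>
ValueError: could not broadcast input array from shape (3,3) into shape (3,)
```

```bash
cat >> h.py <<'E'
import pickle
def snap(n,name):
    c=cal(n); im=optics.snapshot(n)[:,:,::-1].copy(); cv2.imwrite(f'pics/{name}.png',im); pickle.dump(c,open(f'pics/{name}.pkl','wb')); return im
def lc(name): return pickle.load(open(f'pics/{name}.pkl','rb'))
E
python3 - <<'E'
from h import *
st();snap('wrist','w1')
E
```

```text
{'time': np.float64(1.8667), 'joint_positions': array([-0.1886, -0.1309,  1.3844,  0.0002,  1.8905, -1.8052]), 'tool_pos': array([ 0.4495, -0.0281,  0.2897]), 'ee_rot': array([ 3.1408, -0.0023, -3.0957]), 'wrist_force': array([-0.9851,  0.3494,  0.3014]), 'width': np.float64(0.094)}
```

View pics/w1.png

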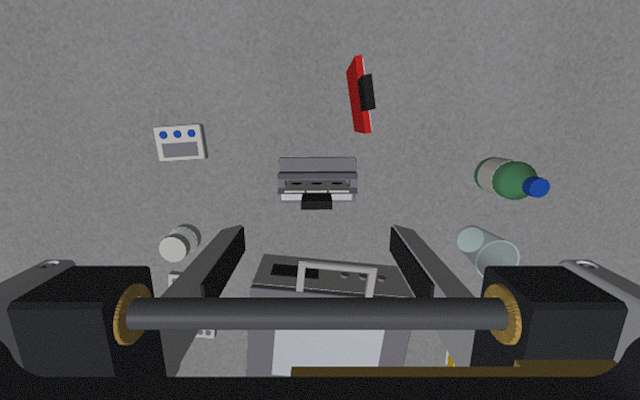

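```bash
python3 - <<'E'
from h import *
s=cv2.imread('pics/w1.png');crop(s,265,145,370,220,7,'pics/w1c.png')
E
```

```text
(no output)
```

View pics/w1c.png

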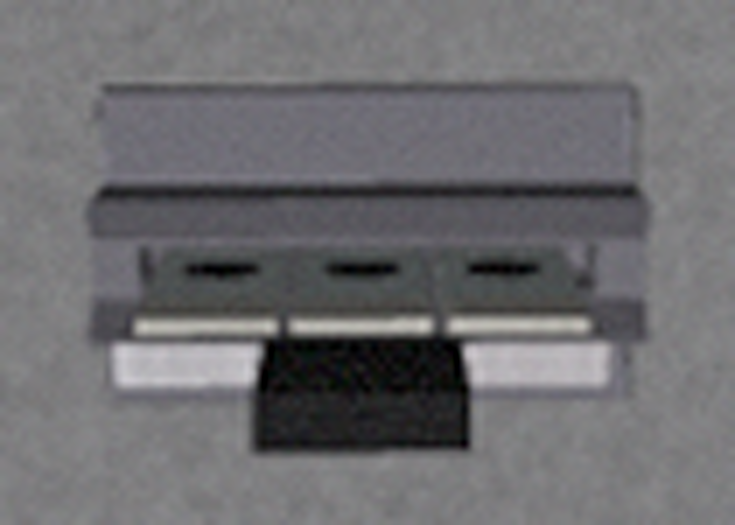

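```bash
python3 - <<'E'
from h import *
c=lc('w1')
def p(u,v,z):
    w=onz('wrist',(265+(u+.5)/7-.5,145+(v+.5)/7-.5),z,c);print((u,v),w);return w
print('shoulder');[p(*a) for a in((112,342,.12),(612,342,.12),(112,390,.12),(612,388,.12))]
print('tabtop');[p(*a) for a in((263,388,.16),(464,388,.16),(253,450,.16),(469,450,.16))]
print('stand');[p(*a) for a in((98,88,.008),(638,86,.008))]
print('mouth');[p(*a) for a in((90,238,.039),(647,238,.039),(90,298,.039),(647,300,.039))]
print('plate line z~ .042 slides bottom');p(150,247,.042);p(590,247,.042)
st()
E
```

```text
shoulder
(112, 342) [ 0.466  -0.0741  0.12  ]
(612, 342) [0.4618 0.0166 0.12  ]
(112, 390) [ 0.475 -0.074  0.12 ]
(612, 388) [0.4704 0.0172 0.12  ]
tabtop
(263, 388) [ 0.4627 -0.0449  0.16  ]
(464, 388) [ 0.4612 -0.0122  0.16  ]
(253, 450) [ 0.4733 -0.0461  0.16  ]
(469, 450) [ 0.4717 -0.0108  0.16  ]
stand
(98, 88) [ 0.4336 -0.0911  0.008 ]
(638, 86) [0.4274 0.0328 0.008 ]
mouth
(90, 238) [ 0.4627 -0.0886  0.039 ]
(647, 238) [0.457  0.0332 0.039 ]
(90, 298) [ 0.4761 -0.0884  0.039 ]
(647, 300) [0.4709 0.0343 0.039 ]
plate line z~ .042 slides bottom
(150, 247) [ 0.4635 -0.0751  0.042 ]
(590, 247) [0.459  0.0205 0.042 ]
{'time': np.float64(1.9167), 'joint_positions': array([-0.1867, -0.1323,  1.3847,  0.0006,  1.891 , -1.805 ]), 'tool_pos': array([ 0.4491, -0.027 ,  0.2901]), 'ee_rot': array([ 3.1406, -0.0016, -3.0939]), 'wrist_force': array([-0.2863,  0.4702, -0.6861]), 'width': np.float64(0.0939)}
```

```bash
python3 - <<'E'
from h import *
rel([.4678,-.0285,.22],[np.pi,0,.0485+np.pi]);rel([.4678,-.0285,.143],[np.pi,0,.0485+np.pi])
E
```

```text
shift cm [-1.8725 -0.2442  7.0108] rotvec [ 0.001  -0.0016 -0.0008]
shift cm [-1.885  -0.2517 14.7108] rotvec [ 0.001  -0.0016 -0.0008]
```

{"api": "apply_moves", "payload": {
  "moves": [
    [[-0.9, -0.1, 2], [0, 0, 0], 1],
    [[-1.87, -0.24, 5], [0, 0, 0], 1],
    [[-1.87, -0.24, 8], [0, 0, 0], 1],
    [[-1.88, -0.25, 10.5], [0, 0, 0], 1],
    [[-1.88, -0.25, 12.5], [0, 0, 0], 1],
    [[-1.88, -0.25, 14], [0, 0, 0], 1],
    [[-1.88, -0.25, 14.7], [0, 0, 0], 1],
    [[-1.88, -0.25, 14.7], [0, 0, 0], 1],
    [[-1.88, -0.25, 14.7], [0, 0, 0], 0.7],
    [[-1.88, -0.25, 14.7], [0, 0, 0], 0.6]
  ]
}}

```text
time: 2.75
tool_pos: [0.469, -0.028, 0.1454]
ee_rot: [-3.141, 0.003, -3.092]
wrist_force: [-0.0, 0.5, 0.1]
width: 0.0839
```

```bash
python3 - <<'E'
from h import *
st();snap('wrist','w2');a=snap('side','s2');crop(a,240,170,380,290,5,'pics/s2c.png')
E
```

```text
{'time': np.float64(2.75), 'joint_positions': array([-0.1806, -0.0828,  1.6248,  0.0002,  1.5967, -1.8013]), 'tool_pos': array([ 0.469 , -0.028 ,  0.1454]), 'ee_rot': array([-3.1412,  0.0028, -3.0916]), 'wrist_force': array([-0.0407,  0.5458,  0.1441]), 'width': np.float64(0.0839)}
```

View pics/w2.png

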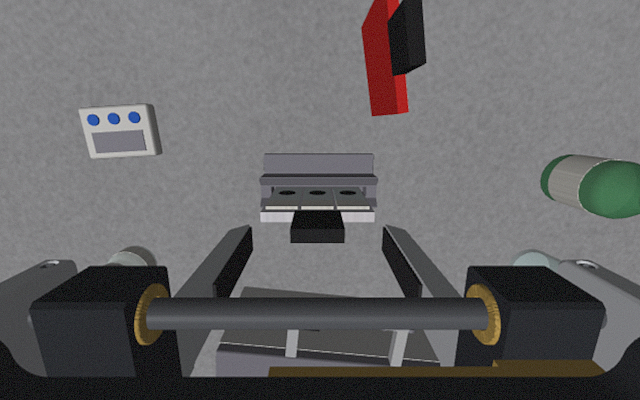

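View pics/s2c.png

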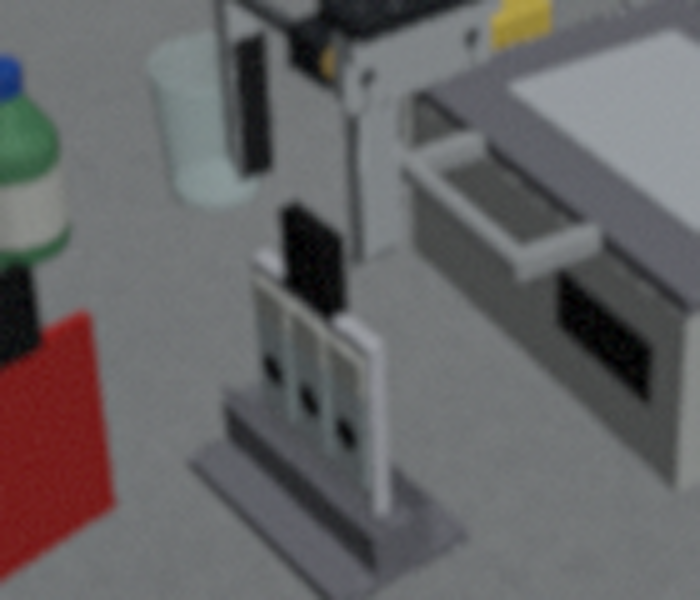

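```bash
python3 - <<'E'
from h import *
o=robot.get_obs();R=Rn.from_euler('xyz',o['ee_rot']).as_matrix();p=o['tool_pos']
print(robot.tips_ahead)
for n,q in [('tipR',(0,.042,.014)),('tipL',(0,-.042,.014)),('tipmid',(0,0,.014)),('tcp',(0,0,0))]:
    w=p+R@np.array(q);print(n,w,'side',(proj('side',w)-[240,170])*5,'wrist',proj('wrist',w),'top',proj('top',w))
c=lc('w2')
for px in((291,240),(345,240)): print('tabtop back',onz('wrist',px,.16,c))
for px in((260,221),(374,220)): print('sh back',onz('wrist',px,.12,c))
a=snap('top','t2');crop(a,290,190,390,290,6,'pics/t2c.png')
E
```

```text
0.014
tipR [0.4671 0.0137 0.1314] side [[258.8011 229.0341]] wrist [[373.6589 223.1971]] top [[321.3911 252.3844]]
tipL [ 0.4712 -0.0702  0.1314] side [[368.8886 316.2809]] wrist [[261.6248 223.1246]] top [[361.0741 255.3453]]
tipmid [ 0.4692 -0.0283  0.1314] side [[312.0138 271.2063]] wrist [[317.6367 223.1609]] top [[341.2203 253.8639]]
tcp [ 0.4691 -0.0283  0.1454] side [[310.4172 244.6499]] wrist [[317.6688 229.7741]] top [[341.5706 253.3538]]
tabtop back [ 0.4715 -0.0455  0.16  ]
tabtop back [ 0.4697 -0.01    0.16  ]
sh back [ 0.4736 -0.0733  0.12  ]
sh back [0.4682 0.0164 0.12  ]
```

View pics/t2c.png

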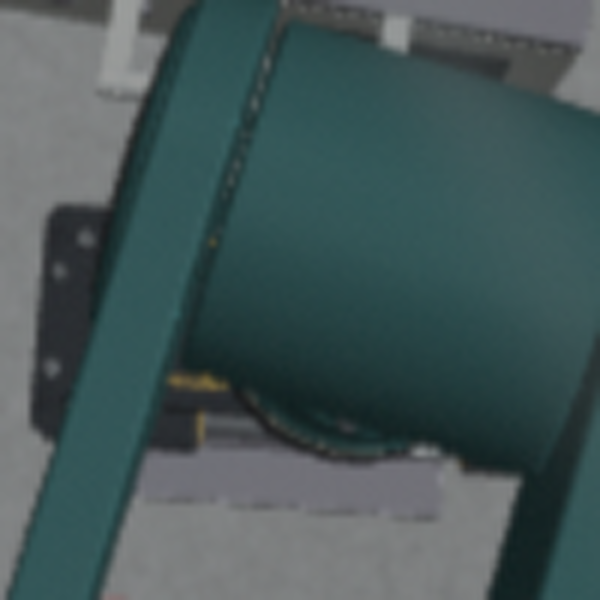

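The side and wrist views show the fingertips about 3 cm higher than the stated geometry predicts. I'll measure this before closing.

```bash
python3 - <<'E'
from h import *
im=cv2.imread('pics/w2.png');crop(im,200,190,440,310,3.3,'pics/w2c.png')
o=robot.get_obs();R=Rn.from_euler('xyz',o['ee_rot']).as_matrix();p=o['tool_pos'];print(p,o['width'])
for z in (-.03,-.025,-.02,-.015,-.01,0,.014):
    print(z,[np.round(x,1) for s in(1,-1) for w in[p+R@np.array([0.008,s*.042,z])] for x in(proj('wrist',w)[0],(proj('side',w)[0]-[240,170])*5)])
E
```

```text
[ 0.469  -0.0283  0.1452] 0.07203786009047596
-0.03 [array([387.9, 235. ]), array([237. , 152.3]), array([247.7, 234.9]), array([349.2, 237. ])]
-0.025 [array([386., 232.]), array([237.8, 162. ]), array([249.5, 231.9]), array([349.7, 247.2])]
-0.02 [array([384.2, 229.1]), array([238.6, 171.7]), array([251.3, 229.1]), array([350.2, 257.2])]
-0.015 [array([382.5, 226.4]), array([239.3, 181.3]), array([252.9, 226.3]), array([350.6, 267.2])]
-0.01 [array([380.9, 223.8]), array([240.1, 190.8]), array([254.5, 223.8]), array([351.1, 277.2])]
0 [array([378., 219.]), array([241.6, 209.8]), array([257.5, 219. ]), array([352. , 296.9])]
0.014 [array([374.2, 213. ]), array([243.8, 235.9]), array([261.1, 213. ]), array([353.3, 324. ])]
```

View pics/w2c.png

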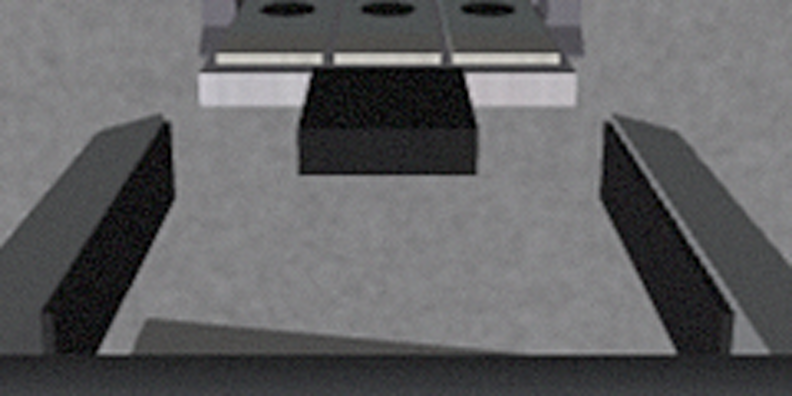

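View pics/s2.png

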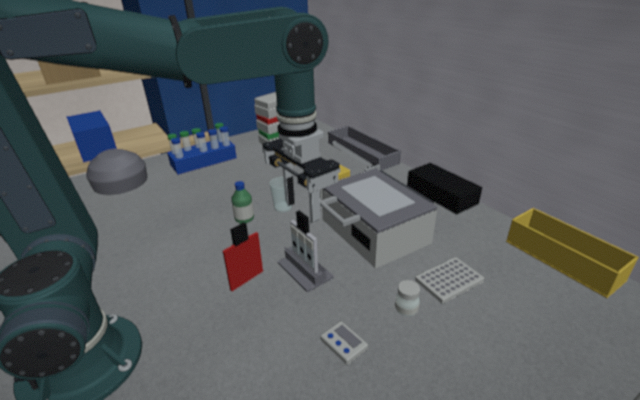

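The tips sit near tool z ≈ -0.018, not +0.014. I'll test whether that changes with the opening while holding this pose, since the tips are still above the tab.

{"api": "apply_moves", "payload": {
  "moves": [
    [[0, 0, -2], [0, 0, 0], 0.5],
    [[0, 0, -2], [0, 0, 0], 0.5],
    [[0, 0, -2], [0, 0, 0], 0.5],
    [[0, 0, -2], [0, 0, 0], 0.5],
    [[0, 0, -2], [0, 0, 0], 0.5],
    [[0, 0, -2], [0, 0, 0], 0.5],
    [[0, 0, -2], [0, 0, 0], 0.5],
    [[0, 0, -2], [0, 0, 0], 0.5],
    [[0, 0, -2], [0, 0, 0], 0.5],
    [[0, 0, -2], [0, 0, 0], 0.5]
  ]
}}

```text
time: 3.73
tool_pos: [0.4681, -0.0283, 0.1636]
ee_rot: [3.141, -0.0, -3.092]
wrist_force: [0.1, -0.8, -0.3]
width: 0.0466
```

```bash
python3 - <<'E'
from h import *
st();im=snap('wrist','w3');crop(im,200,190,440,310,3.3,'pics/w3c.png')
a=snap('side','s3');crop(a,240,170,380,290,5,'pics/s3c.png')
o=robot.get_obs();R=Rn.from_euler('xyz',o['ee_rot']).as_matrix();p=o['tool_pos'];b=o['width']/2;print(p,b)
for z in (-.03,-.025,-.02,-.015,-.01,0,.014):
    print(z,[np.round(x,1) for s in(1,-1) for w in[p+R@np.array([0.008,s*b,z])] for x in((proj('wrist',w)[0]-[200,190])*3.3,(proj('side',w)[0]-[240,170])*5)])
E
```

```text
{'time': np.float64(3.7333), 'joint_positions': array([-0.1814, -0.0884,  1.5939,  0.0001,  1.6363, -1.8014]), 'tool_pos': array([ 0.4681, -0.0283,  0.1636]), 'ee_rot': array([ 3.1414, -0.0003, -3.0924]), 'wrist_force': array([ 0.0957, -0.7993, -0.2882]), 'width': np.float64(0.0466)}
[ 0.4682 -0.0283  0.1637] 0.023352072707102458
-0.03 [array([517.3, 148.4]), array([256.5, 133.7]), array([260.1, 148.3]), array([319.4, 180. ])]
-0.025 [array([513.8, 138.5]), array([257.2, 143.8]), array([263.4, 138.3]), array([320. , 190.3])]
-0.02 [array([510.6, 129. ]), array([257.9, 153.7]), array([266.6, 128.9]), array([320.5, 200.5])]
-0.015 [array([507.4, 120.1]), array([258.6, 163.7]), array([269.6, 119.9]), array([321. , 210.6])]
-0.01 [array([504.5, 111.6]), array([259.3, 173.5]), array([272.5, 111.4]), array([321.6, 220.7])]
0 [array([498.9,  95.7]), array([260.7, 193. ]), array([277.9,  95.6]), array([322.6, 240.7])]
0.014 [array([492. ,  75.9]), array([262.7, 220. ]), array([284.5,  75.8]), array([324.1, 268.3])]
```

View pics/w3c.png

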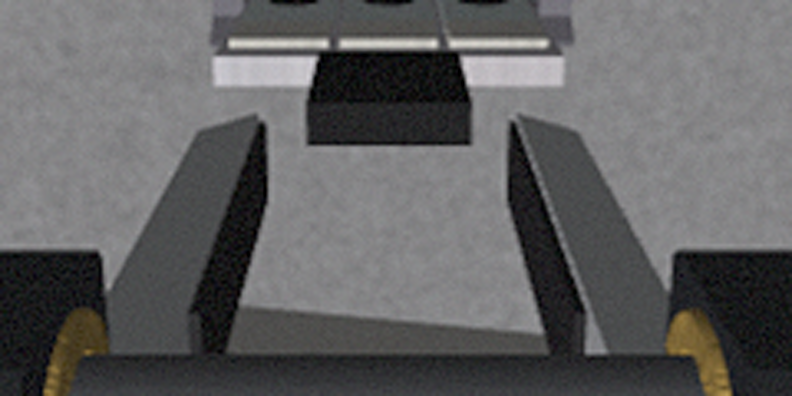

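View pics/s3c.png

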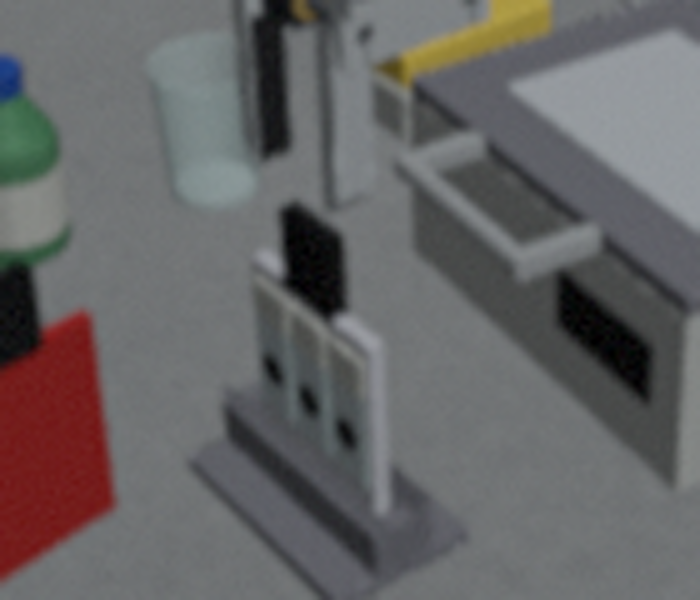

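The offset is constant: the tips sit at tool z ≈ -0.018, about 32 mm short of what's stated. I'll use this measured value and descend further.

{"api": "apply_moves", "payload": {
  "moves": [
    [[0, 0, 0.5], [0, 0, 0], 0.62],
    [[0, 0, 1], [0, 0, 0], 0.62],
    [[0, 0, 2], [0, 0, 0], 0.62],
    [[0, 0, 3], [0, 0, 0], 0.62],
    [[0, 0, 4], [0, 0, 0], 0.62],
    [[0, 0, 4.8], [0, 0, 0], 0.62],
    [[0, 0, 5.2], [0, 0, 0], 0.62],
    [[0, 0, 5.2], [0, 0, 0], 0.62],
    [[0, 0, 5.2], [0, 0, 0], 0.62],
    [[0, 0, 5.2], [0, 0, 0], 0.55]
  ]
}}

```text
time: 4.67
tool_pos: [0.4686, -0.0284, 0.1123]
ee_rot: [-3.141, 0.001, -3.092]
wrist_force: [0.4, 0.2, 0.4]
width: 0.0546
```

```bash
python3 - <<'E'
from h import *
st();im=snap('wrist','w4')
a=snap('side','s4');crop(a,240,170,380,290,5,'pics/s4c.png')
E
```

```text
{'time': np.float64(4.6667), 'joint_positions': array([-0.1814, -0.0665,  1.6761,  0.0001,  1.531 , -1.8014]), 'tool_pos': array([ 0.4686, -0.0284,  0.1123]), 'ee_rot': array([-3.1415,  0.001 , -3.0924]), 'wrist_force': array([0.42  , 0.1992, 0.4424]), 'width': np.float64(0.0546)}
```

View pics/w4.png

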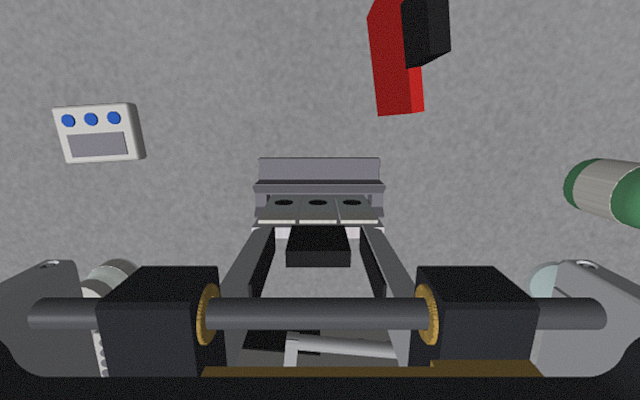

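View pics/s4c.png

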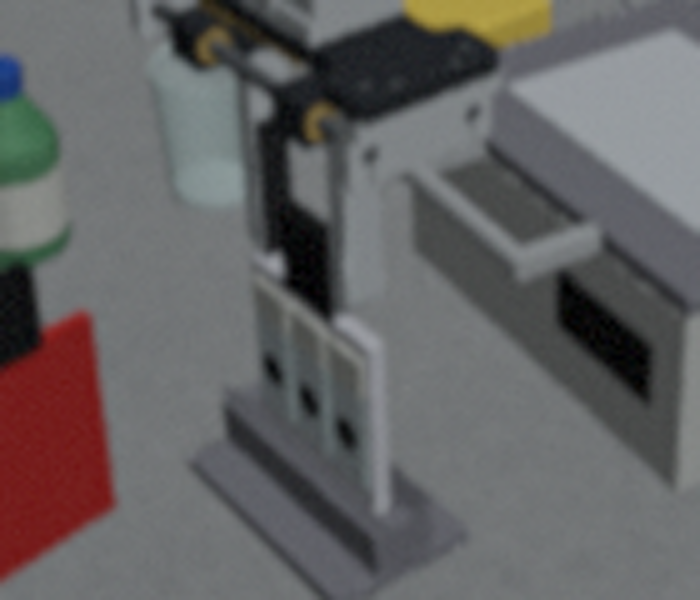

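```bash
python3 - <<'E'
from h import *
c=lc('w3');p=np.array([.4681,-.0283,.1637]);R=Rn.from_euler('xyz',[3.1414,-.0003,-3.0924]).as_matrix()
for x in(.012,.008,.004,-.004,-.008,-.012,-.02): print(x,[(proj('w',p+R@np.array([x,s*.0233,-.018]),c)[0]-[200,190])*3.3 for s in(1,-1)])
E
```

```text
0.012 [array([509.8515, 105.6267]), array([267.5326, 105.4844])]
0.008 [array([509.179 , 125.2323]), array([268.1591, 125.0882])]
0.004 [array([508.5136, 144.6287]), array([268.779, 144.483])]
-0.004 [array([507.2039, 182.8076]), array([269.999 , 182.6587])]
-0.008 [array([506.5593, 201.5965]), array([270.5994, 201.446 ])]
-0.012 [array([505.9215, 220.1892]), array([271.1936, 220.0371])]
-0.02 [array([504.6657, 256.798 ]), array([272.3634, 256.643 ])]
```

The pads are centred on the tab in x and y, so I'll close.

{"api": "apply_moves", "payload": {
  "moves": [
    [[0, 0, 0], [0, 0, 0], 0.2],
    [[0, 0, 0], [0, 0, 0], 0.2],
    [[0, 0, 0], [0, 0, 0], 0.2],
    [[0, 0, 0], [0, 0, 0], 0.2],
    [[0, 0, 0], [0, 0, 0], 0.2],
    [[0, 0, 0], [0, 0, 0], 0.2],
    [[0, 0, -0.3], [0, 0, 0], 0.2],
    [[0, 0, -0.8], [0, 0, 0], 0.2],
    [[0, 0, -1.5], [0, 0, 0], 0.2],
    [[0, 0, -2.5], [0, 0, 0], 0.2]
  ]
}}

```text
time: 5.6
tool_pos: [0.4677, -0.0282, 0.1367]
ee_rot: [3.141, -0.002, -3.092]
wrist_force: [0.3, -0.0, -1.2]
width: 0.0359
```

{"api": "apply_moves", "payload": {
  "moves": [
    [[0, 0, -1], [0, 0, 0], 0.2],
    [[0, 0, -2], [0, 0, 0], 0.2],
    [[0, 0, -3], [0, 0, 0], 0.2],
    [[0, 0, -4], [0, 0, 0], 0.2],
    [[0, 0, -5], [0, 0, 0], 0.2],
    [[0, 0, -6], [0, 0, 0], 0.2],
    [[0, 0, -6], [0, 0, 0], 0.2],
    [[0, 0, -6], [0, 0, 0], 0.2],
    [[0, 0, -6], [0, 0, 0], 0.2],
    [[0, 0, -6], [0, 0, 0], 0.2]
  ]
}}

```text
time: 6.43
tool_pos: [0.4677, -0.0283, 0.1959]
ee_rot: [3.141, -0.002, -3.092]
wrist_force: [0.3, -0.2, -1.5]
width: 0.0359
```

```bash
python3 - <<'E'
from h import *
st();im=snap('wrist','w5')
a=snap('side','s5');crop(a,240,130,380,250,5,'pics/s5c.png')
E
```

```text
{'time': np.float64(6.4333), 'joint_positions': array([-0.1815, -0.0955,  1.5369,  0.0001,  1.702 , -1.8014]), 'tool_pos': array([ 0.4677, -0.0283,  0.1959]), 'ee_rot': array([ 3.1411, -0.0017, -3.0924]), 'wrist_force': array([ 0.3026, -0.1789, -1.5065]), 'width': np.float64(0.0359)}
```

View pics/w5.png

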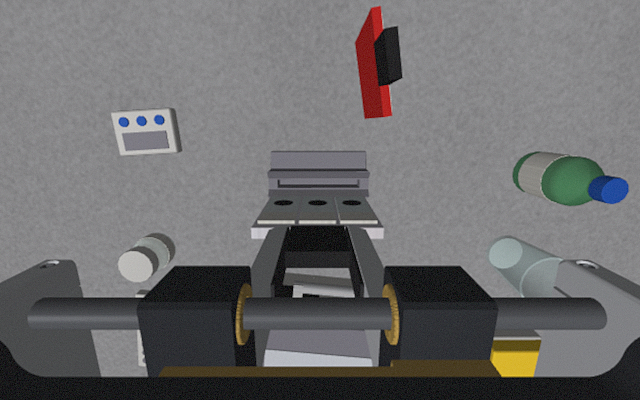

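View pics/s5c.png

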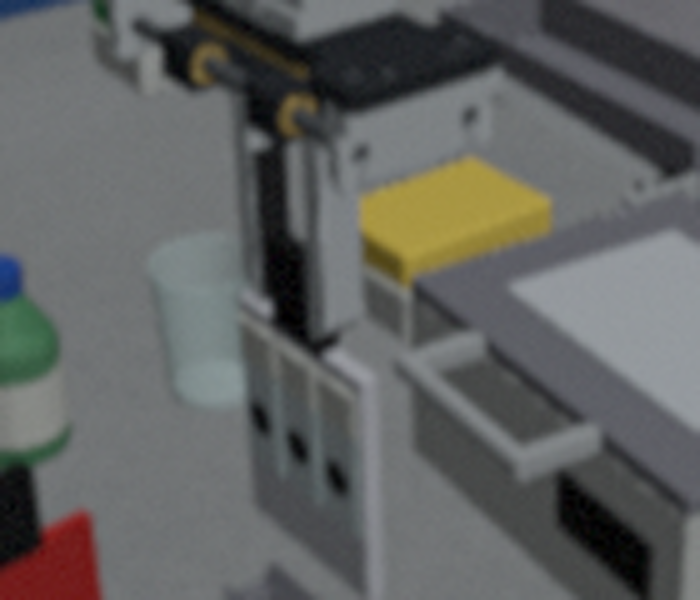

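The carrier is held (36 mm wide, 1.5 N). Next I'll check its lean in the grip before turning.

```bash
python3 - <<'E'
from h import *
im=cv2.imread('pics/w5.png');crop(im,245,145,390,240,5.4,'pics/w5c.png')
E
```

```text
(no output)
```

View pics/w5c.png

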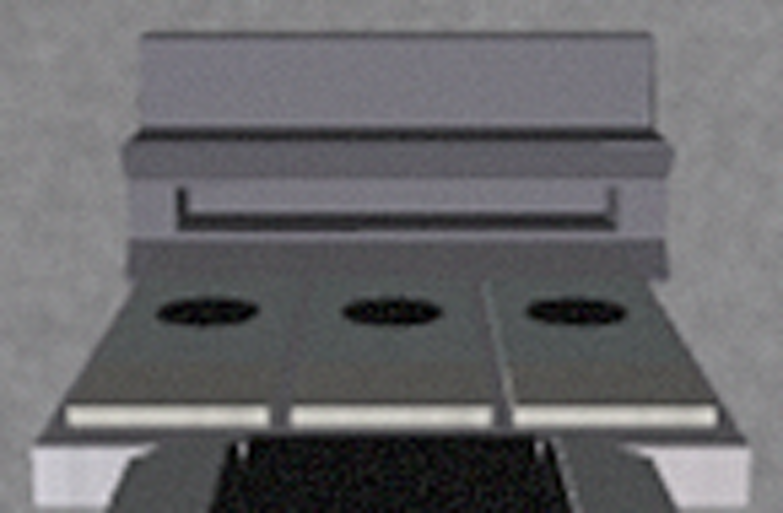

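```bash
python3 - <<'E'
from h import *
c=lc('w5')
def p(u,v,z):
    w=onz('wrist',(245+(u+.5)/5.4-.5,145+(v+.5)/5.4-.5),z,c);print((u,v),w)
for a in((68,405,.1956),(718,405,.1956),(130,275,.1256),(655,275,.1256),(35,445,.2036),(750,445,.2036),(35,508,.2036),(750,505,.2036)):p(*a)
print('slot floor edges z=.008..');p(180,215,.032);p(615,212,.032);p(180,232,.032);p(615,230,.032)
p(142,35,.008);p(655,35,.008)
E
```

```text
(68, 405) [ 0.4624 -0.0708  0.1956]
(718, 405) [0.4582 0.0132 0.1956]
(130, 275) [ 0.4626 -0.0739  0.1256]
(655, 275) [0.4581 0.0162 0.1256]
(35, 445) [ 0.4651 -0.0734  0.2036]
(750, 445) [0.4607 0.0158 0.2036]
(35, 508) [ 0.4735 -0.0734  0.2036]
(750, 505) [0.4687 0.0167 0.2036]
slot floor edges z=.008..
(180, 215) [ 0.4718 -0.0771  0.032 ]
(615, 212) [0.4661 0.0227 0.032 ]
(180, 232) [ 0.4758 -0.077   0.032 ]
(615, 230) [0.4703 0.0231 0.032 ]
(142, 35) [ 0.4336 -0.0898  0.008 ]
(655, 35) [0.4275 0.0323 0.008 ]
```

The carrier hangs upright in the grip. Now the half turn in place; the start q6 of -1.80 goes to +1.34, which is in range.

{"api": "apply_moves", "payload": {
  "moves": [
    [[0, 0, 0], [0, 0, 0.06], 0.2],
    [[0, 0, 0], [0, 0, 0.18], 0.2],
    [[0, 0, 0], [0, 0, 0.3], 0.2],
    [[0, 0, 0], [0, 0, 0.42], 0.2],
    [[0, 0, 0], [0, 0, 0.54], 0.2],
    [[0, 0, 0], [0, 0, 0.66], 0.2],
    [[0, 0, 0], [0, 0, 0.78], 0.2],
    [[0, 0, 0], [0, 0, 0.9], 0.2],
    [[0, 0, 0], [0, 0, 1.02], 0.2],
    [[0, 0, 0], [0, 0, 1.14], 0.2]
  ]
}}

```text
time: 7.37
tool_pos: [0.4679, -0.0283, 0.1962]
ee_rot: [-3.141, -0.001, 2.045]
wrist_force: [1.0, -0.2, -1.4]
width: 0.0357
```

{"api": "apply_moves", "payload": {
  "moves": [
    [[0, 0, 0], [0, 0, 0.12], 0.2],
    [[0, 0, 0], [0, 0, 0.24], 0.2],
    [[0, 0, 0], [0, 0, 0.36], 0.2],
    [[0, 0, 0], [0, 0, 0.48], 0.2],
    [[0, 0, 0], [0, 0, 0.6], 0.2],
    [[0, 0, 0], [0, 0, 0.72], 0.2],
    [[0, 0, 0], [0, 0, 0.84], 0.2],
    [[0, 0, 0], [0, 0, 0.96], 0.2],
    [[0, 0, 0], [0, 0, 1.08], 0.2],
    [[0, 0, 0], [0, 0, 1.2], 0.2]
  ]
}}

```text
time: 8.2
tool_pos: [0.4679, -0.0283, 0.1962]
ee_rot: [-3.141, 0.0, 0.845]
wrist_force: [-0.1, -0.4, -1.1]
width: 0.0357
```

{"api": "apply_moves", "payload": {
  "moves": [
    [[0, 0, 0], [0, 0, 0.12], 0.2],
    [[0, 0, 0], [0, 0, 0.24], 0.2],
    [[0, 0, 0], [0, 0, 0.36], 0.2],
    [[0, 0, 0], [0, 0, 0.48], 0.2],
    [[0, 0, 0], [0, 0, 0.6], 0.2],
    [[0, 0, 0], [0, 0, 0.7], 0.2],
    [[0, 0, 0], [0, 0, 0.77], 0.2],
    [[0, 0, 0], [0, 0, 0.8], 0.2],
    [[0, 0, 0], [0, 0, 0.8], 0.2],
    [[0, 0, 0], [0, 0, 0.8], 0.2]
  ]
}}

```text
time: 9.03
tool_pos: [0.468, -0.0283, 0.1964]
ee_rot: [-3.141, 0.001, 0.052]
wrist_force: [0.0, -0.3, -1.6]
width: 0.0358
```

```bash
python3 - <<'E'
from h import *
st();rel([.4677,-.0285,.1959],[np.pi,0,.0485]);im=snap('wrist','w6')
a=snap('side','s6');crop(a,240,130,380,250,5,'pics/s6c.png')
E
```

```text
{'time': np.float64(9.0333), 'joint_positions': array([-0.1815, -0.0958,  1.5361,  0.0001,  1.7021,  1.3376]), 'tool_pos': array([ 0.468 , -0.0283,  0.1964]), 'ee_rot': array([-3.1413,  0.0008,  0.0517]), 'wrist_force': array([ 0.0072, -0.3081, -1.586 ]), 'width': np.float64(0.0358)}
shift cm [-0.0297  0.0171  0.0467] rotvec [-0.0002  0.0008  0.0032]
```

View pics/w6.png

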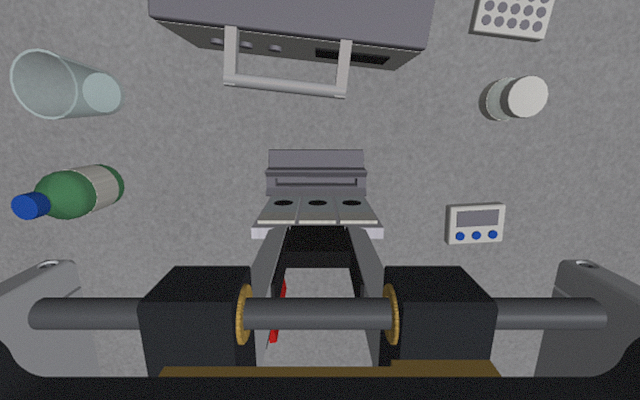

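View pics/s6.png

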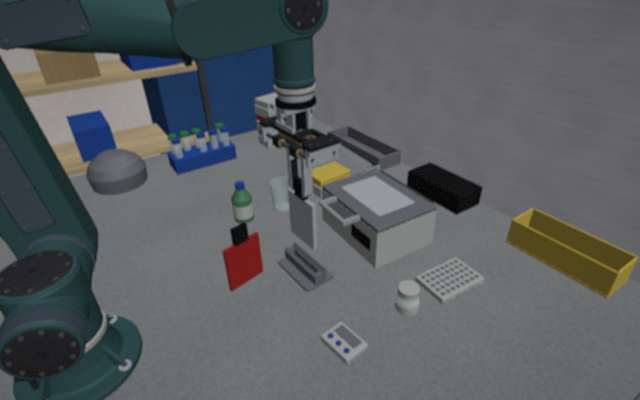

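The slides now face the dryer, with the slot at about (316,180) in the wrist view. I'll check the alignment from this side.

```bash
python3 - <<'E'
from h import *
im=cv2.imread('pics/w6.png');crop(im,245,145,390,240,5.4,'pics/w6c.png')
E
```

```text
(no output)
```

View pics/w6c.png

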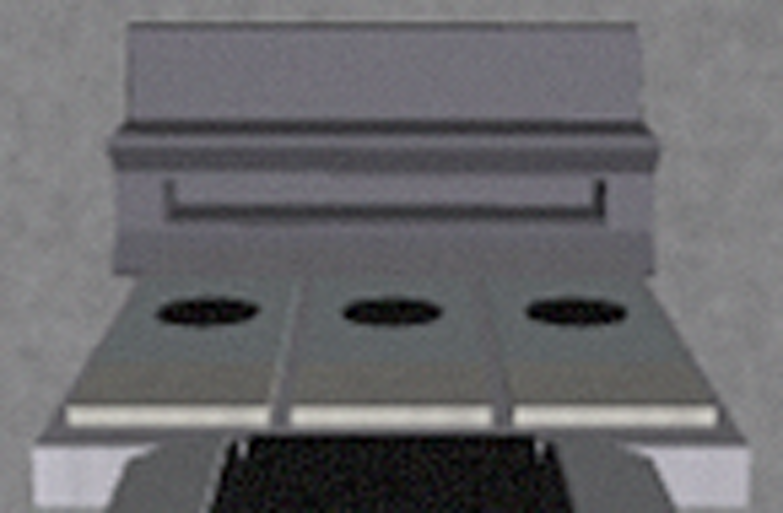

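```bash
python3 - <<'E'
from h import *
for nm,L in (('w5',((142,35,.008),(655,35,.008),(125,148,.039),(672,148,.039),(180,225,.032),(615,222,.032),(35,445,.2036),(750,445,.2036),(35,508,.2036),(750,505,.2036))),
 ('w6',((128,25,.008),(637,25,.008),(110,145,.039),(660,145,.039),(168,213,.032),(605,213,.032),(35,445,.2036),(750,443,.2036),(35,508,.2036),(750,505,.2036)))):
    c=lc(nm);print(nm)
    for u,v,z in L: print((u,v),onz('w',(245+(u+.5)/5.4-.5,145+(v+.5)/5.4-.5),z,c))
E
```

```text
w5
(142, 35) [ 0.4336 -0.0898  0.008 ]
(655, 35) [0.4275 0.0323 0.008 ]
(125, 148) [ 0.4556 -0.0887  0.039 ]
(672, 148) [0.4496 0.0331 0.039 ]
(180, 225) [ 0.4741 -0.077   0.032 ]
(615, 222) [0.4684 0.0229 0.032 ]
(35, 445) [ 0.4651 -0.0734  0.2036]
(750, 445) [0.4607 0.0158 0.2036]
(35, 508) [ 0.4735 -0.0734  0.2036]
(750, 505) [0.4687 0.0167 0.2036]
w6
(128, 25) [0.5031 0.0355 0.008 ]
(637, 25) [ 0.5094 -0.0855  0.008 ]
(110, 145) [0.4794 0.0344 0.039 ]
(660, 145) [ 0.4858 -0.0881  0.039 ]
(168, 213) [0.4631 0.0221 0.032 ]
(605, 213) [ 0.4683 -0.0782  0.032 ]
(35, 445) [0.4693 0.0158 0.2036]
(750, 443) [ 0.4742 -0.0735  0.2036]
(35, 508) [0.4608 0.0158 0.2036]
(750, 505) [ 0.4659 -0.0744  0.2036]
```

Slot centre is (0.4685, -0.0278) and carrier centre (0.4676, -0.029), so I'll correct by 1 mm in each axis and lower it.

{"api": "apply_moves", "payload": {
  "moves": [
    [[0.1, -0.1, 1], [0, 0, 0], 0.2],
    [[0.1, -0.1, 2.5], [0, 0, 0], 0.2],
    [[0.1, -0.1, 4], [0, 0, 0], 0.2],
    [[0.1, -0.1, 4.8], [0, 0, 0], 0.2],
    [[0.1, -0.1, 5.4], [0, 0, 0], 0.2],
    [[0.1, -0.1, 5.9], [0, 0, 0], 0.2],
    [[0.1, -0.1, 6.4], [0, 0, 0], 0.2],
    [[0.1, -0.1, 6.9], [0, 0, 0], 0.2],
    [[0.1, -0.1, 7.4], [0, 0, 0], 0.2],
    [[0.1, -0.1, 7.6], [0, 0, 0], 0.2]
  ]
}}

```text
time: 9.97
tool_pos: [0.469, -0.0273, 0.1202]
ee_rot: [-3.141, 0.0, 0.051]
wrist_force: [0.1, 0.4, -0.9]
width: 0.0358
```

```bash
python3 - <<'E'
from h import *
st();im=snap('wrist','w7')
a=snap('side','s7');crop(a,240,170,380,290,5,'pics/s7c.png')
E
```

```text
{'time': np.float64(9.9667), 'joint_positions': array([-0.1789, -0.0687,  1.6622,  0.0001,  1.5485,  1.3411]), 'tool_pos': array([ 0.469 , -0.0273,  0.1202]), 'ee_rot': array([-3.1414,  0.0004,  0.0508]), 'wrist_force': array([ 0.1184,  0.3995, -0.8962]), 'width': np.float64(0.0358)}
```

View pics/s7c.png

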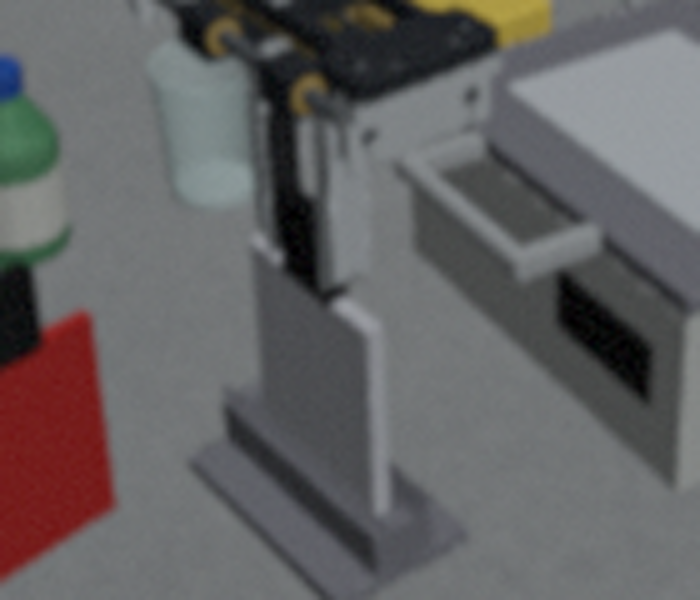

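The plate is in the slot without jamming (1 N) and has about 8 mm to go. I'll ease it down and watch the force.

{"api": "apply_moves", "payload": {
  "moves": [
    [[0, 0, 0.2], [0, 0, 0], 0.2],
    [[0, 0, 0.35], [0, 0, 0], 0.2],
    [[0, 0, 0.5], [0, 0, 0], 0.2],
    [[0, 0, 0.6], [0, 0, 0], 0.2],
    [[0, 0, 0.7], [0, 0, 0], 0.2],
    [[0, 0, 0.8], [0, 0, 0], 0.2],
    [[0, 0, 0.85], [0, 0, 0], 0.2],
    [[0, 0, 0.9], [0, 0, 0], 0.2],
    [[0, 0, 0.9], [0, 0, 0], 0.2],
    [[0, 0, 0.9], [0, 0, 0], 0.2]
  ]
}}

```text
time: 10.9
tool_pos: [0.4693, -0.0273, 0.1121]
ee_rot: [-3.142, -0.0, 0.051]
wrist_force: [0.1, 0.3, 0.7]
width: 0.0363
```

{"api": "apply_moves", "payload": {
  "moves": [
    [[0, 0, 0.1], [0, 0, 0], 0.2],
    [[0, 0, 0.15], [0, 0, 0], 0.2],
    [[0, 0, 0.15], [0, 0, 0], 0.2],
    [[0, 0, 0.15], [0, 0, 0], 0.2],
    [[0, 0, 0.15], [0, 0, 0], 0.2],
    [[0, 0, 0.15], [0, 0, 0], 0.2],
    [[0, 0, 0.15], [0, 0, 0], 0.2],
    [[0, 0, 0.15], [0, 0, 0], 0.2],
    [[0, 0, 0.15], [0, 0, 0], 0.2],
    [[0, 0, 0.15], [0, 0, 0], 0.2]
  ]
}}

```text
time: 11.73
tool_pos: [0.4696, -0.0273, 0.112]
ee_rot: [3.141, -0.002, 0.051]
wrist_force: [-0.9, 0.1, 6.4]
width: 0.0359
```

```bash
python3 - <<'E'
from h import *
st();a=snap('side','s8');crop(a,240,170,380,290,5,'pics/s8c.png')
E
```

```text
{'time': np.float64(11.7333), 'joint_positions': array([-0.1789, -0.0648,  1.6751,  0.0002,  1.5297,  1.3411]), 'tool_pos': array([ 0.4696, -0.0273,  0.112 ]), 'ee_rot': array([ 3.1414, -0.0016,  0.0508]), 'wrist_force': array([-0.8518,  0.0695,  6.405 ]), 'width': np.float64(0.0359)}
```

View pics/s8c.png

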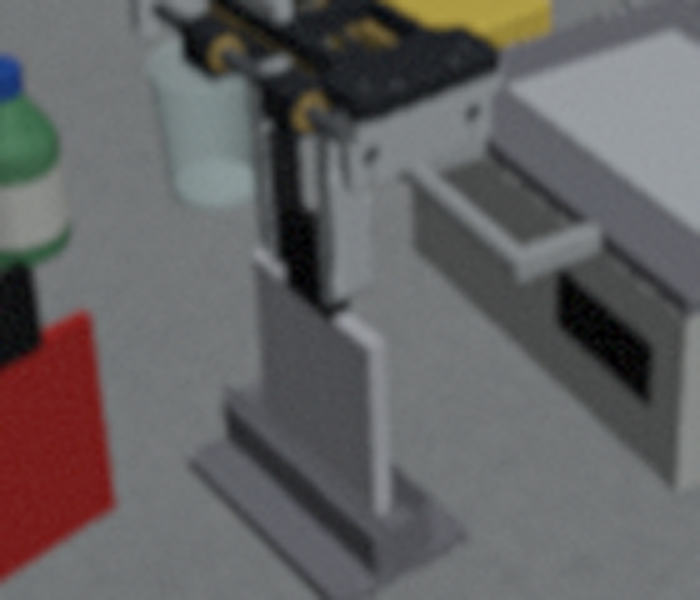

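It rests firmly on the floor at the same height as at the start (6.4 N reaction). I'll release and rise.

{"api": "apply_moves", "payload": {
  "moves": [
    [[0, 0, 0], [0, 0, 0], 0.6],
    [[0, 0, -0.1], [0, 0, 0], 0.65],
    [[0, 0, -0.1], [0, 0, 0], 0.65],
    [[0, 0, -0.1], [0, 0, 0], 0.65],
    [[0, 0, -0.1], [0, 0, 0], 0.65],
    [[0, 0, -0.1], [0, 0, 0], 0.65],
    [[0, 0, -1], [0, 0, 0], 0.65],
    [[0, 0, -3], [0, 0, 0], 0.65],
    [[0, 0, -5], [0, 0, 0], 0.65],
    [[0, 0, -7], [0, 0, 0], 0.65]
  ]
}}

```text
time: 12.62
tool_pos: [0.469, -0.0273, 0.1815]
ee_rot: [-3.141, 0.0, 0.051]
wrist_force: [0.0, -0.4, 0.1]
width: 0.0612
```

{"api": "apply_moves", "payload": {
  "moves": [
    [[0, 0, -3], [0, 0, 0], 0.65],
    [[0, 0, -6], [0, 0, 0], 0.65],
    [[0, 0, -9], [0, 0, 0], 0.65],
    [[0, 0, -11], [0, 0, 0.1], 0.65],
    [[0, 0, -11], [0, 0, 0.1], 0.65],
    [[0, 0, -11], [0, 0, 0.1], 0.65],
    [[0, 0, -11], [0, 0, 0.1], 0.65],
    [[0, 0, -11], [0, 0, 0.1], 0.65],
    [[0, 0, -11], [0, 0, 0.1], 0.65],
    [[0, 0, -11], [0, 0, 0.1], 0.65]
  ]
}}

```text
time: 13.45
tool_pos: [0.4686, -0.0272, 0.2887]
ee_rot: [-3.141, 0.003, -0.049]
wrist_force: [-0.8, 0.5, 0.0]
width: 0.0613
```

```bash
python3 - <<'E'
from h import *
st();a=snap('side','s9');crop(a,240,170,380,290,5,'pics/s9c.png');snap('wrist','w9')
E
```

```text
{'time': np.float64(13.45), 'joint_positions': array([-0.1789, -0.0883,  1.3478,  0.0001,  1.885 ,  1.4407]), 'tool_pos': array([ 0.4686, -0.0272,  0.2887]), 'ee_rot': array([-3.1411,  0.0028, -0.0487]), 'wrist_force': array([-0.828 ,  0.5299,  0.0485]), 'width': np.float64(0.0613)}
```

View pics/s9c.png

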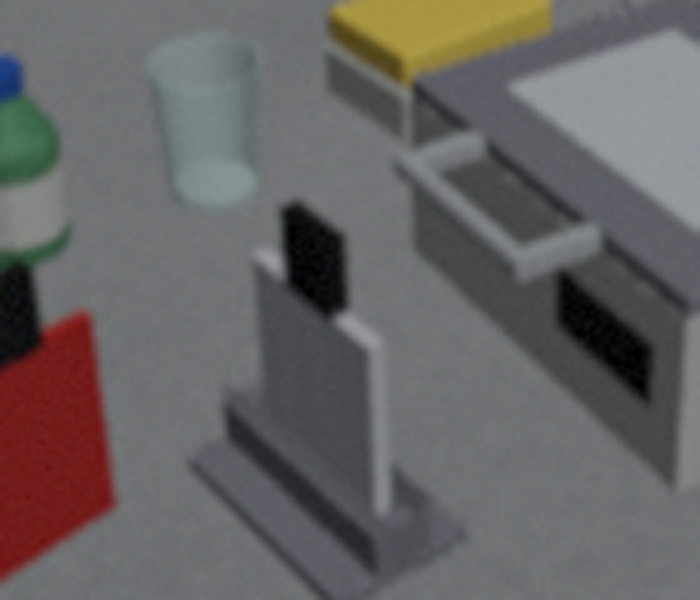

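View pics/w9.png

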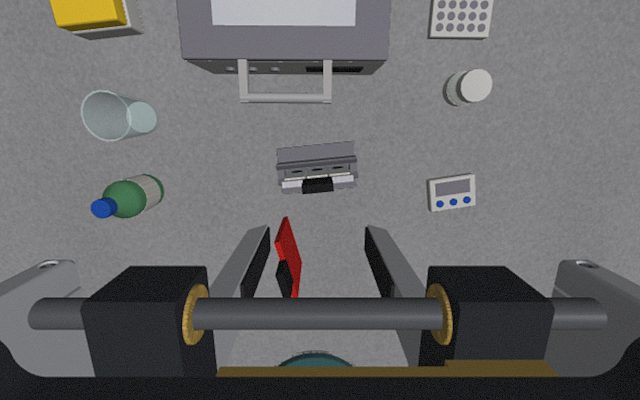

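The carrier is home and upright at the same pixels as before, now with slides towards the dryer. Next I'll measure the bar in this wrist view.

```bash
python3 - <<'E'
from h import *
im=cv2.imread('pics/w9.png');crop(im,170,0,400,115,3.4,'pics/w9c.png')
E
```

```text
(no output)
```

View pics/w9c.png

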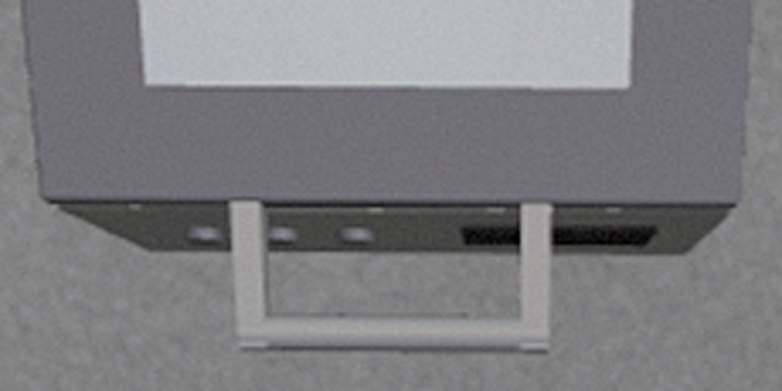

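```bash
python3 - <<'E'
from fit import *
c=lc('w9')
def p(u,v,z):
    w=onz('w',(170+(u+.5)/3.4-.5,(v+.5)/3.4-.5),z,c);print((u,v),w);return w
p(42,199,.112);p(742,203,.112)
p(238,333,.106);p(550,335,.106)
W=lambda u,v:[170+(u+.5)/3.4-.5,(v+.5)/3.4-.5]
T=lambda *a:P((265,90),5.5,a)
# combined fit
cs={'top':cal('top'),'side':cal('side'),'wrist':c}
h=.112
obs=[('top',(-.09,.12,h),TD(95,490)),('top',(.09,-.12,h),TD(735,182)),('top',(-.09,-.12,h),TS(525,95)),('side',(-.09,.12,h),SD(115,183)),('side',(-.09,-.12,h),SD(388,408)),('side',(.09,-.12,h),SD(685,295))]+[('wrist',(-.09,.12,h),W(42,199)),('wrist',(-.09,-.12,h),W(742,203)),('wrist',(-.132,.055,.106),W(238,333)),('wrist',(-.132,-.055,.106),W(550,335))]
def res(p): return np.ravel([proj(n,locw(p[:3],q),cs[n])[0]-px-(p[3:5] if n=='top' else p[5:7] if n=='side' else 0) for n,q,px in obs])
o=least_squares(res,[.7,0,-.06,0,0,0,0]);print(o.x);print(res(o.x).reshape(-1,2))
# index angle: tip
for n,px in(('top',TD(45,290)),('side',[310+190/8,130+105/8])):
    for a in(.55,.6,.65,.68,.7,.72):
        q=(.09-.17*np.cos(a),.141,.1+.17*np.sin(a)); print(n,a,proj(n,locw(o.x[:3],q))[0]-px-(o.x[3:5] if n=='top' else o.x[5:7]))
print('bar',locw(o.x[:3],(-.132,0,.106)))
E
```

```text
(42, 199) [0.6197 0.1213 0.112 ]
(742, 203) [ 0.6069 -0.1169  0.112 ]
(238, 333) [0.5739 0.0611 0.106 ]
(550, 335) [ 0.5678 -0.0503  0.106 ]
[ 0.7029 -0.0024 -0.0565  0.3675  0.1265 -0.3529 -2.3954]
[[-0.9233  0.0687]
 [ 0.5095 -0.5024]
 [ 0.4137  0.4337]
 [-1.1528  0.382 ]
 [ 0.2341  0.4533]
 [ 0.9187 -0.8353]
 [-0.9613 -0.0583]
 [ 0.2337  0.5719]
 [ 0.8968 -0.3601]
 [-0.2873 -0.1827]]
top 0.55 [-1.3939  9.5257]
top 0.6 [-1.2961  6.3665]
top 0.65 [-1.1509  3.0421]
top 0.68 [-1.041   0.9717]
top 0.7 [-0.9581 -0.4388]
top 0.72 [-0.8675 -1.8729]
side 0.55 [-5.5678 10.9682]
side 0.6 [-4.0986  8.0601]
side 0.65 [-2.5096  5.196 ]
side 0.68 [-1.5006  3.5028]
side 0.7 [-0.8056  2.3857]
side 0.72 [-0.0929  1.2787]
bar [0.5712 0.005  0.106 ]
```

The bar is at about (0.571, 0.005, 0.106) with yaw -0.056, and the index is about 0.69 rad. Next I'll turn the jaws across the bar.

```bash
python3 - <<'E'
from h import *
rel([.571,.005,.20],[np.pi,0,1.514])
E
```

```text
shift cm [10.0597 -3.7181  8.927 ] rotvec [-0.0015  0.001  -1.563 ]
```

{"api": "apply_moves", "payload": {
  "moves": [
    [[1, -0.4, 0], [0, 0, -0.12], 0.5],
    [[2, -0.8, 0], [0, 0, -0.24], 0.5],
    [[3, -1.2, 0], [0, 0, -0.36], 0.5],
    [[4, -1.6, 0], [0, 0, -0.48], 0.5],
    [[5, -2, 0], [0, 0, -0.6], 0.45],
    [[6, -2.4, 0], [0, 0, -0.72], 0.45],
    [[7, -2.8, 0], [0, 0, -0.84], 0.45],
    [[8, -3.2, 0], [0, 0, -0.96], 0.4],
    [[9, -3.5, 0], [0, 0, -1.08], 0.4],
    [[10.06, -3.72, 0], [0, 0, -1.2], 0.38]
  ]
}}

```text
time: 14.38
tool_pos: [0.5719, 0.0052, 0.2899]
ee_rot: [-3.141, 0.0, 1.157]
wrist_force: [0.7, -0.7, -0.4]
width: 0.0361
```

```bash
python3 - <<'E'
from h import *
st();rel([.571,.005,.16],[np.pi,0,1.514])
E
```

```text
{'time': np.float64(14.3833), 'joint_positions': array([-0.0901,  0.1411,  1.1108,  0.0001,  1.8904,  0.3235]), 'tool_pos': array([0.5719, 0.0052, 0.2899]), 'ee_rot': array([-3.141 ,  0.0001,  1.1572]), 'wrist_force': array([ 0.6766, -0.6538, -0.3628]), 'width': np.float64(0.0361)}
shift cm [-0.0537 -0.0628 12.9912] rotvec [-0.0006 -0.     -0.3568]
```

{"api": "apply_moves", "payload": {
  "moves": [
    [[-0.05, -0.06, 2], [0, 0, -0.12], 0.38],
    [[-0.05, -0.06, 4.5], [0, 0, -0.24], 0.38],
    [[-0.05, -0.06, 7], [0, 0, -0.357], 0.38],
    [[-0.05, -0.06, 9], [0, 0, -0.357], 0.38],
    [[-0.05, -0.06, 11], [0, 0, -0.357], 0.38],
    [[-0.05, -0.06, 13], [0, 0, -0.357], 0.38],
    [[-0.05, -0.06, 13], [0, 0, -0.357], 0.38],
    [[-0.05, -0.06, 13], [0, 0, -0.357], 0.38],
    [[-0.05, -0.06, 13], [0, 0, -0.357], 0.38],
    [[-0.05, -0.06, 13], [0, 0, -0.357], 0.38]
  ]
}}

```text
time: 15.22
tool_pos: [0.5718, 0.0046, 0.1624]
ee_rot: [3.138, -0.0, 1.508]
wrist_force: [0.0, -0.1, 0.2]
width: 0.0354
```

```bash
python3 - <<'E'
from h import *
st();a=snap('side','s10');crop(a,280,130,440,250,4.8,'pics/s10c.png');snap('wrist','w10')
o=robot.get_obs();R=Rn.from_euler('xyz',o['ee_rot']).as_matrix();p=o['tool_pos'];b=o['width']/2
print('tips side',[(proj('side',p+R@np.array([0,s*b,-.018]))[0]-[280,130])*4.8 for s in(1,-1)])
print('tips wrist',[proj('wrist',p+R@np.array([0,s*b,-.018]))[0] for s in(1,-1)], 'bar pred',proj('wrist',[.571,.005,.106]))
E
```

```text
{'time': np.float64(15.2167), 'joint_positions': array([-0.0911,  0.1391,  1.3638,  0.0001,  1.6352, -0.0282]), 'tool_pos': array([0.5718, 0.0046, 0.1624]), 'ee_rot': array([ 3.1381, -0.    ,  1.5078]), 'wrist_force': array([ 0.0364, -0.1178,  0.1823]), 'width': np.float64(0.0354)}
tips side [array([280.5863, 253.2833]), array([216.9021, 273.5392])]
tips wrist [array([345.503 , 237.8976]), array([290.0628, 237.9113])] bar pred [[316.42  205.783]]
```

View pics/s10c.png

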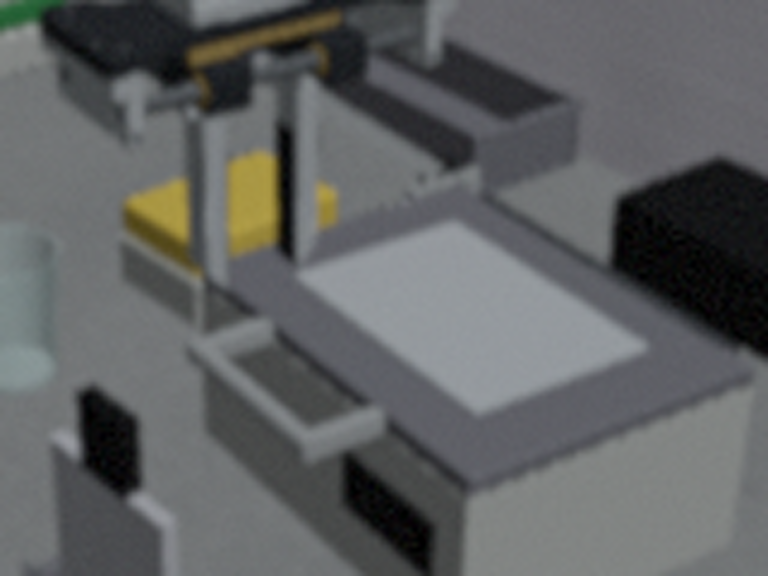

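View pics/w10.png

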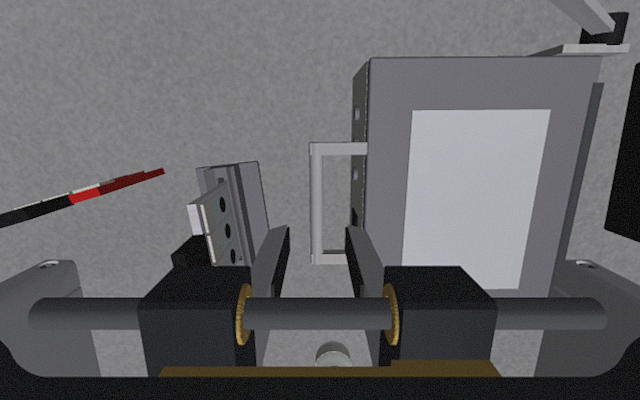

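The bar at column 316 lies midway between the tips (289 and 346). I'll descend onto it.

{"api": "apply_moves", "payload": {
  "moves": [
    [[0, -0.05, 2], [0, 0, 0], 0.38],
    [[0, -0.05, 4], [0, 0, 0], 0.38],
    [[0, -0.05, 5.5], [0, 0, 0], 0.38],
    [[0, -0.05, 6.8], [0, 0, 0], 0.38],
    [[0, -0.05, 7.8], [0, 0, 0], 0.38],
    [[0, -0.05, 8.6], [0, 0, 0], 0.38],
    [[0, -0.05, 9.2], [0, 0, 0], 0.38],
    [[0, -0.05, 9.2], [0, 0, 0], 0.38],
    [[0, -0.05, 9.2], [0, 0, 0], 0.38],
    [[0, -0.05, 9.2], [0, 0, 0], 0.38]
  ]
}}

```text
time: 16.15
tool_pos: [0.5709, 0.0047, 0.0693]
ee_rot: [3.14, -0.0, 1.508]
wrist_force: [-0.2, -0.5, 0.2]
width: 0.0358
```

```bash
python3 - <<'E'
from h import *
st();a=snap('side','s11');crop(a,280,130,440,250,4.8,'pics/s11c.png');snap('wrist','w11')
E
```

```text
{'time': np.float64(16.15), 'joint_positions': array([-0.0911,  0.1841,  1.4997,  0.0001,  1.456 , -0.0281]), 'tool_pos': array([0.5709, 0.0047, 0.0693]), 'ee_rot': array([ 3.1398, -0.0001,  1.5078]), 'wrist_force': array([-0.1695, -0.5269,  0.1974]), 'width': np.float64(0.0358)}
```

View pics/s11c.png

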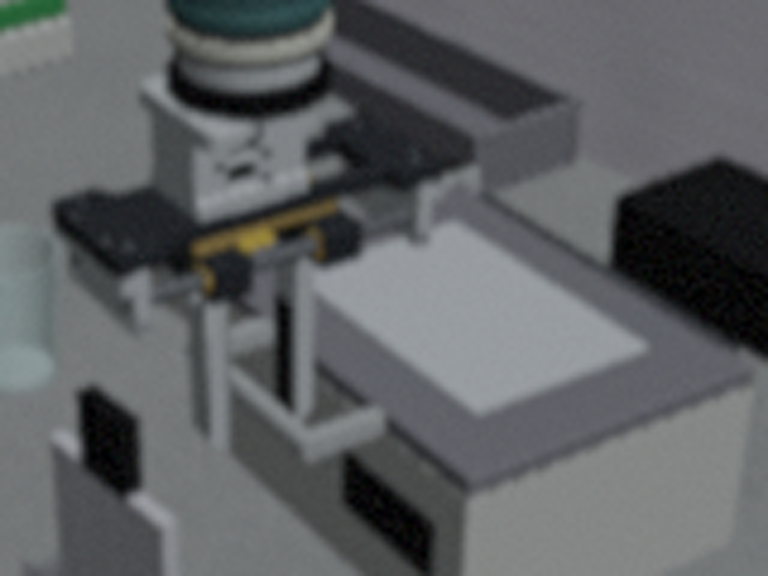

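View pics/w11.png

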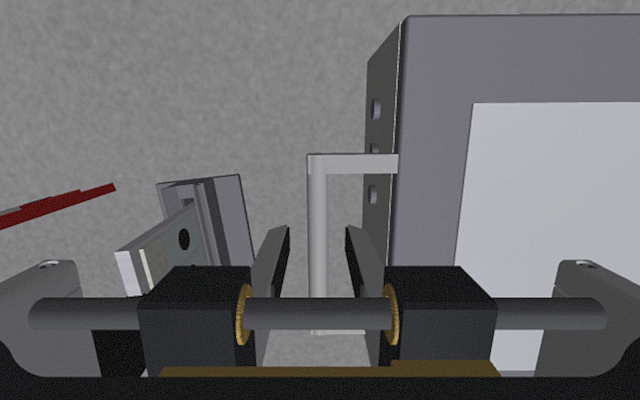

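{"api": "apply_moves", "payload": {
  "moves": [
    [[0, 0, 0], [0, 0, 0], 0],
    [[0, 0, 0], [0, 0, 0], 0],
    [[0, 0, 0], [0, 0, 0], 0],
    [[0, 0, 0], [0, 0, 0], 0],
    [[0, 0, 0], [0, 0, 0], 0],
    [[0, 0, 0], [0, 0, 0], 0],
    [[0, 0, 0], [0, 0, 0], 0],
    [[0, 0, 0], [0, 0, 0], 0],
    [[0, 0, 0], [0, 0, 0], 0],
    [[0, 0, 0], [0, 0, 0], 0]
  ]
}}

```text
time: 17.08
tool_pos: [0.5713, 0.0047, 0.0685]
ee_rot: [3.139, -0.0, 1.508]
wrist_force: [5.5, 0.4, -1.4]
width: 0.0107
```

```bash
python3 - <<'E'
from h import *
st()
# path: displacement of bar from a=0 in tool frame, cm
o=robot.get_obs();R=Rn.from_euler('xyz',o['ee_rot'])
yaw=-.0565
f=lambda a:np.array([-(.222*np.cos(a)-.006*np.sin(a)),.222*np.sin(a)+.006*np.cos(a)])
for a in np.arange(0,.75,.05):
    d=f(a)-f(0);w=[d[0]*np.cos(yaw),d[0]*np.sin(yaw),d[1]];print(round(a,2),R.inv().apply(w)*100)
E
```

```text
{'time': np.float64(17.0833), 'joint_positions': array([-0.0911,  0.185 ,  1.5002,  0.0002,  1.4539, -0.0282]), 'tool_pos': array([0.5713, 0.0047, 0.0685]), 'ee_rot': array([ 3.1391, -0.0001,  1.5078]), 'wrist_force': array([ 5.5089,  0.4136, -1.3748]), 'width': np.float64(0.0107)}
0.0 [0. 0. 0.]
0.05 [ 0.0005  0.0605 -1.1086]
0.1 [ 0.0014  0.1763 -2.2129]
0.15 [ 0.0026  0.3471 -3.3099]
0.2 [ 0.0042  0.5726 -4.3971]
0.25 [ 0.0061  0.8521 -5.4716]
0.3 [ 0.0084  1.1849 -6.5308]
0.35 [ 0.011   1.5703 -7.5721]
0.4 [ 0.0139  2.0073 -8.5928]
0.45 [ 0.0172  2.4947 -9.5904]
0.5 [  0.0208   3.0313 -10.5623]
0.55 [  0.0247   3.6159 -11.5063]
0.6 [  0.0288   4.2469 -12.4198]
0.65 [  0.0333   4.9228 -13.3007]
0.7 [  0.0381   5.6418 -14.1467]
```

The bar is gripped (about 11 mm). I'll lift along the lid's arc to 0.35 rad.

{"api": "apply_moves", "payload": {
  "moves": [
    [[0, 0.03, -0.55], [0, 0, 0], 0],
    [[0, 0.06, -1.11], [0, 0, 0], 0],
    [[0, 0.18, -2.21], [0, 0, 0], 0],
    [[0, 0.35, -3.31], [0, 0, 0], 0],
    [[0, 0.57, -4.4], [0, 0, 0], 0],
    [[0.01, 0.85, -5.47], [0, 0, 0], 0],
    [[0.01, 1.18, -6.53], [0, 0, 0], 0],
    [[0.01, 1.37, -7.05], [0, 0, 0], 0],
    [[0.01, 1.57, -7.57], [0, 0, 0], 0],
    [[0.01, 1.57, -7.57], [0, 0, 0], 0]
  ]
}}

```text
time: 17.92
tool_pos: [0.5851, 0.0038, 0.1419]
ee_rot: [-3.138, -0.0, 1.508]
wrist_force: [4.5, 0.5, -9.6]
width: 0.0111
```

```bash
python3 - <<'E'
from h import *
st();a=snap('side','s12');crop(a,270,100,450,235,4.4,'pics/s12c.png');snap('wrist','w12')
E
```

```text
{'time': np.float64(17.9167), 'joint_positions': array([-0.0903,  0.1812,  1.3563, -0.    ,  1.6078, -0.0272]), 'tool_pos': array([0.5851, 0.0038, 0.1419]), 'ee_rot': array([-3.1378, -0.0001,  1.5077]), 'wrist_force': array([ 4.4517,  0.5141, -9.5521]), 'width': np.float64(0.0111)}
```

View pics/s12c.png

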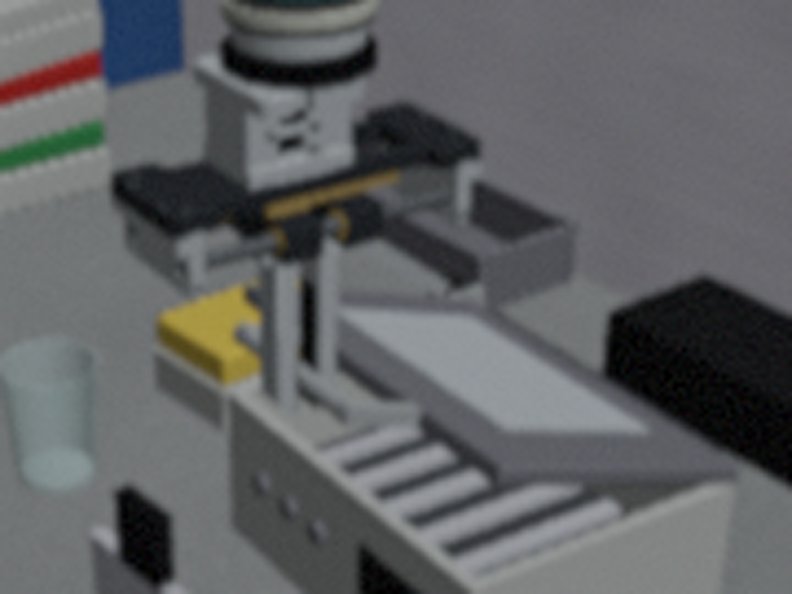

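View pics/w12.png

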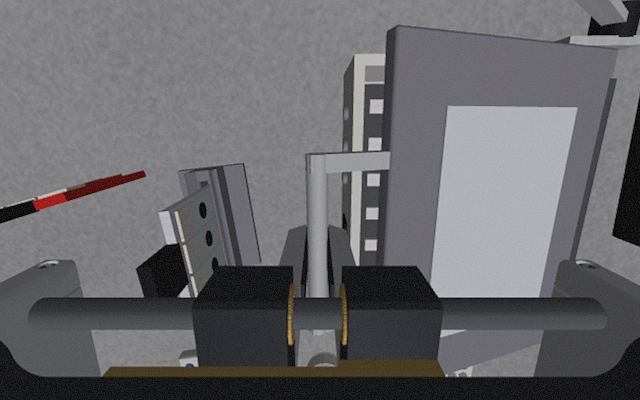

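The lid is rising with the bar held. I'll go on to about 0.62 rad.

{"api": "apply_moves", "payload": {
  "moves": [
    [[0, 0.21, -0.51], [0, 0, 0], 0],
    [[0, 0.44, -1.02], [0, 0, 0], 0],
    [[0, 0.92, -2.02], [0, 0, 0], 0],
    [[0, 1.2, -2.5], [0, 0, 0], 0],
    [[0, 1.46, -2.99], [0, 0, 0], 0],
    [[0, 1.75, -3.47], [0, 0, 0], 0],
    [[0, 2.05, -3.94], [0, 0, 0], 0],
    [[0.01, 2.68, -4.85], [0, 0, 0], 0],
    [[0.01, 2.94, -5.2], [0, 0, 0], 0],
    [[0.01, 2.94, -5.2], [0, 0, 0], 0]
  ]
}}

```text
time: 18.85
tool_pos: [0.6145, 0.0022, 0.1973]
ee_rot: [-3.14, -0.0, 1.508]
wrist_force: [-5.5, 0.6, -5.9]
width: 0.0112
```

```bash
python3 - <<'E'
from h import *
st();a=snap('side','s13');crop(a,290,100,450,235,4.4,'pics/s13c.png');snap('wrist','w13');b=snap('top','t13');crop(b,250,80,410,220,4.2,'pics/t13c.png')
E
```

```text
{'time': np.float64(18.85), 'joint_positions': array([-0.0886,  0.2319,  1.1871,  0.    ,  1.7243, -0.0257]), 'tool_pos': array([0.6145, 0.0022, 0.1973]), 'ee_rot': array([-3.1399, -0.0001,  1.5079]), 'wrist_force': array([-5.5359,  0.5659, -5.8985]), 'width': np.float64(0.0112)}
```

View pics/s13c.png

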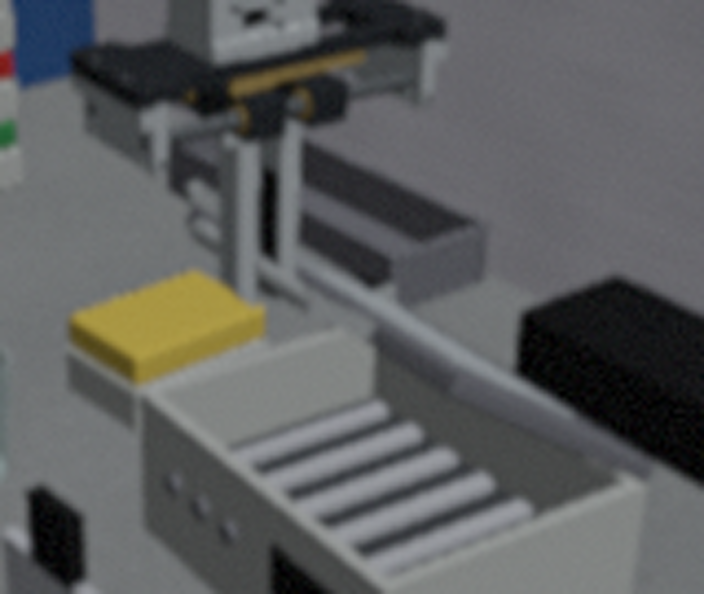

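View pics/t13c.png

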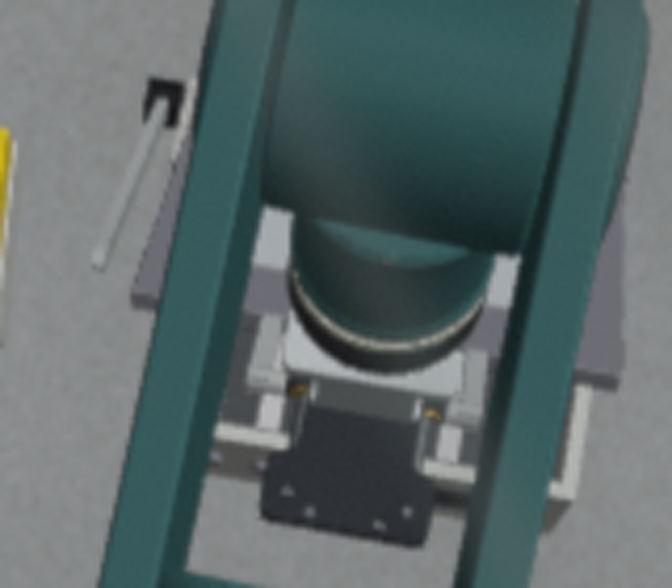

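View pics/w13.png

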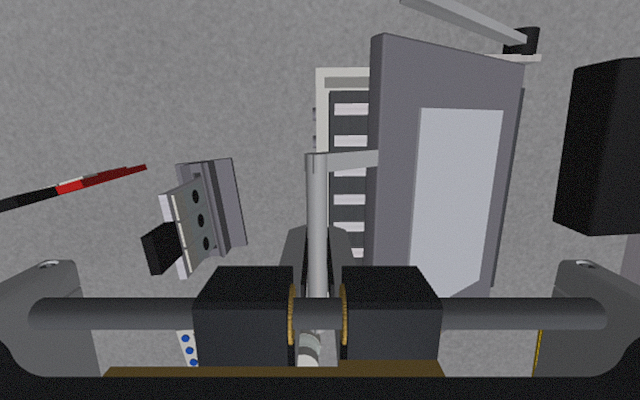

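```bash
python3 - <<'E'
from h import *
im=cv2.imread('pics/w13.png');crop(im,360,0,560,130,4,'pics/w13c.png')
b=cv2.imread('pics/t13.png');crop(b,262,90,302,160,8,'pics/t13d.png');crop(b,380,130,410,220,6,'pics/t13e.png')
E
```

```text
(no output)
```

View pics/w13c.png

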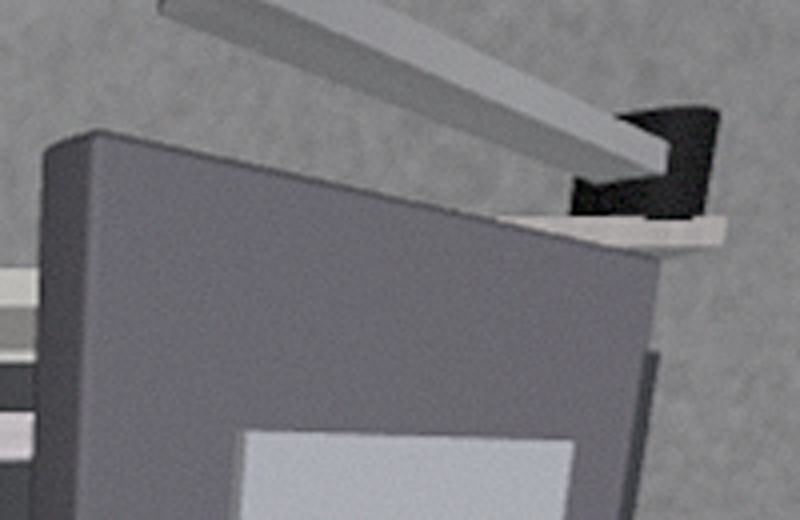

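View pics/t13d.png

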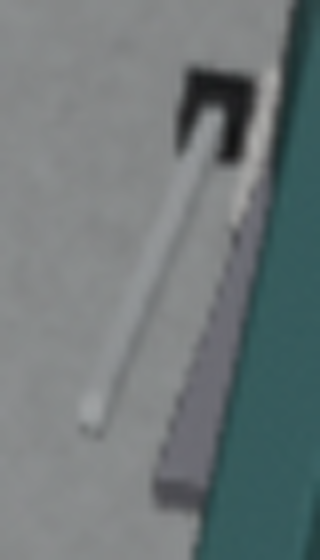

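View pics/t13e.png

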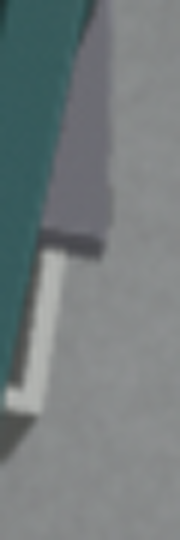

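```bash
cat > ang.py <<'E'
from fit import *
def lidp(a,r,y,z): # r in front of hinge, z' above
    return (.09-(r*np.cos(a)-z*np.sin(a)),y,.1+r*np.sin(a)+z*np.cos(a))
def solve(obs,cs,prior=True):
    # obs: (cam,kind,(r,y,z),px); params: x,y,yaw,al,ai,yi, top du dv
    def res(p):
        out=[]
        for n,k,q,px in obs:
            if k=='box': w=locw(p[:3],q)
            else:
                a=p[3] if k=='lid' else p[4]; y=q[1] if k=='lid' else p[5]+q[1]
                w=locw(p[:3],lidp(a,q[0],y,q[2]))
            off={'top':p[6:8],'wrist':p[8:10]}.get(n,[0,0])
            out.append(proj(n,w,cs[n])[0]-px-off)
        return np.r_[np.ravel(out),(p[:2]-[.7029,-.0024])/.0015,(p[2]+.0565)/.005,p[6:8]/1.,p[8:10]/2.,(p[5]-.141)/.003]
    o=least_squares(res,[.703,-.0024,-.0565,.62,.69,.141,0,0,0,0],loss='soft_l1');J=o.jac
    sd=np.sqrt(np.diag(np.linalg.pinv(J.T@J)))
    return o.x,sd,res(o.x)[:2*len(obs)].reshape(-1,2)
E
python3 - <<'E'
from ang import *
W=lambda u,v:[360+(u+.5)/4-.5,(v+.5)/4-.5]
D=lambda u,v:[262+(u+.5)/8-.5,90+(v+.5)/8-.5]
E_=lambda u,v:[380+(u+.5)/6-.5,130+(v+.5)/6-.5]
cs={'top':cal('top'),'side':cal('side'),'wrist':lc('w13')}
obs=[('wrist','lid',(.18,.12,.012),W(98,132)),('wrist','lid',(.18,.12,0),W(45,155)),('wrist','lid',(0,.12,.012),W(658,260)),
('wrist','idx',(.17,-.003,-.006),W(160,12)),
('top','lid',(.18,.12,.012),D(155,482)),('top','lid',(.18,.12,0),D(157,505)),('top','lid',(.18,-.12,.012),E_(104,238)),('top','lid',(.18,-.12,0),E_(103,258)),
('top','idx',(.17,0,0),D(91,418))]
x,sd,r=solve(obs,cs);print(x,'\n',sd);print(r)
E
```

```text
[ 0.7024 -0.0032 -0.0531  0.6136  0.7212  0.1394  0.5437 -0.3255  0.9751
 -0.2491] 
 [0.0013 0.0009 0.0046 0.0087 0.009  0.0006 0.5897 0.6359 1.6217 1.5134]
[[ 0.6077  0.0662]
 [-1.8851 -0.6153]
 [ 0.9662  0.496 ]
 [-0.1124 -0.0482]
 [ 0.0171 -1.1367]
 [-0.5007  0.6704]
 [ 1.3731 -0.4216]
 [ 0.1922  0.7853]
 [-0.0891 -0.3672]]
```

The lid is at about 0.614 and the index at 0.70 to 0.72 rad. I'll raise the lid by about 0.075 and compare again.

{"api": "apply_moves", "payload": {
  "moves": [
    [[0, 0.15, -0.2], [0, 0, 0], 0],
    [[0, 0.3, -0.4], [0, 0, 0], 0],
    [[0, 0.45, -0.6], [0, 0, 0], 0],
    [[0, 0.6, -0.8], [0, 0, 0], 0],
    [[0, 0.75, -0.95], [0, 0, 0], 0],
    [[0, 0.9, -1.1], [0, 0, 0], 0],
    [[0, 1.05, -1.3], [0, 0, 0], 0],
    [[0, 1.05, -1.3], [0, 0, 0], 0],
    [[0, 1.05, -1.3], [0, 0, 0], 0],
    [[0, 1.05, -1.3], [0, 0, 0], 0]
  ]
}}

```text
time: 19.83
tool_pos: [0.6235, 0.0017, 0.2091]
ee_rot: [-3.137, -0.0, 1.508]
wrist_force: [-6.4, -0.1, -5.1]
width: 0.011
```

```bash
python3 - <<'E'
from h import *
st();im=snap('wrist','w14');crop(im,340,0,540,130,4,'pics/w14c.png');b=snap('top','t14');crop(b,262,90,302,160,8,'pics/t14d.png');crop(b,380,130,410,220,6,'pics/t14e.png')
a=snap('side','s14');crop(a,320,120,460,220,5.5,'pics/s14c.png')
E
```

```text
{'time': np.float64(19.8333), 'joint_positions': array([-0.0882,  0.2542,  1.1369,  0.    ,  1.7553, -0.0253]), 'tool_pos': array([0.6235, 0.0017, 0.2091]), 'ee_rot': array([-3.1369, -0.0002,  1.508 ]), 'wrist_force': array([-6.4359, -0.0715, -5.1427]), 'width': np.float64(0.011)}
```

View pics/w14c.png

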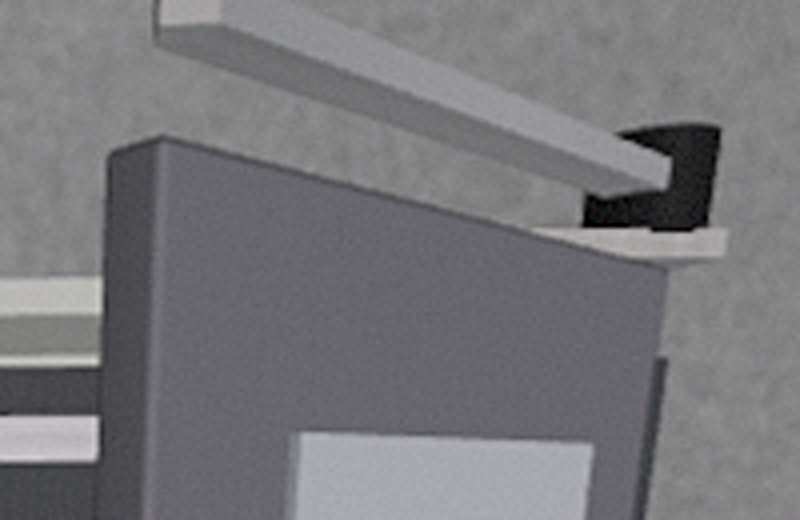

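View pics/t14d.png

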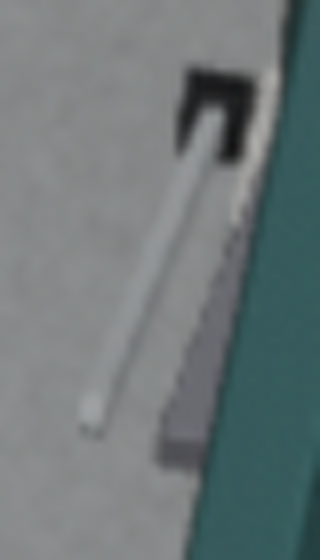

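View pics/t14e.png

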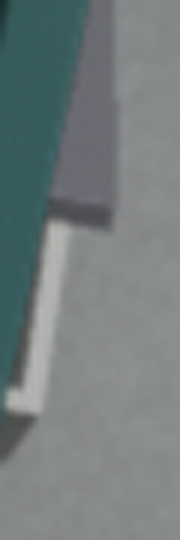

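View pics/s14c.png

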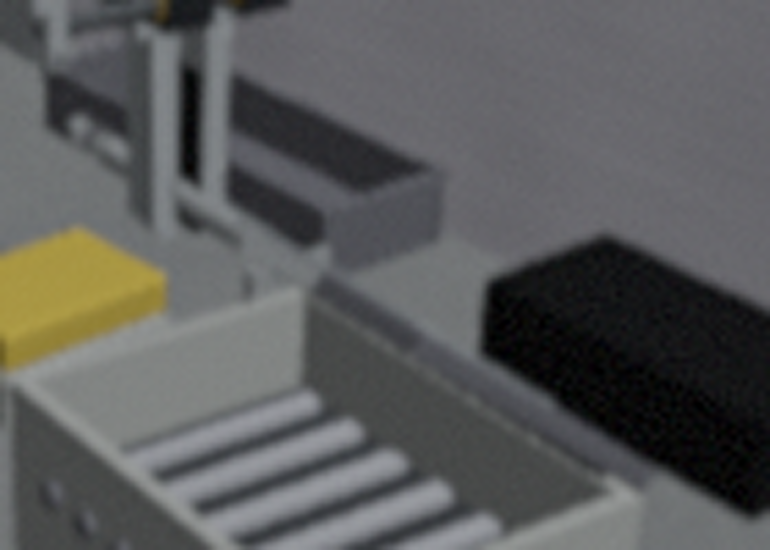

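```bash
python3 - <<'E'
from ang import *
W=lambda u,v:[340+(u+.5)/4-.5,(v+.5)/4-.5]
D=lambda u,v:[262+(u+.5)/8-.5,90+(v+.5)/8-.5]
E_=lambda u,v:[380+(u+.5)/6-.5,130+(v+.5)/6-.5]
cs={'top':cal('top'),'wrist':lc('w14')}
wr=[('wrist','lid',(.18,.12,.012),W(163,136)),('wrist','lid',(.18,.12,0),W(109,157)),('wrist','lid',(0,.12,.012),W(667,268)),
('wrist','idx',(.17,-.003,-.006),W(157,45)),('wrist','idx',(.17,-.003,.006),W(222,26))]
tp=[('top','lid',(.18,.12,.012),D(160,440)),('top','lid',(.18,.12,0),D(160,467)),('top','lid',(.18,-.12,.012),E_(113,208)),('top','lid',(.18,-.12,0),E_(111,228)),
('top','idx',(.17,0,0),D(91,418))]
for nm,obs in(('both',wr+tp),('wrist',wr),('top',tp)):
    x,sd,r=solve(obs,cs);print(nm,x,'\n',sd);print(np.abs(r).max(),np.round(r,1).tolist())
print(proj('x',[[0,0,0]],cs['wrist']) if 0 else '')
E
```

```text
both [ 0.7026 -0.003  -0.0534  0.6792  0.7193  0.1388  0.4836 -0.2719  0.7523
  0.0986] 
 [0.0013 0.0009 0.0046 0.0085 0.0087 0.0006 0.5881 0.6286 1.5321 1.468 ]
1.9293299738613257 [[0.7, 0.1], [-1.9, -0.5], [0.9, 0.6], [-0.7, 0.5], [0.4, -0.7], [-0.2, -1.1], [-0.6, 0.5], [1.2, -0.5], [0.2, 1.1], [0.2, -0.3]]
wrist [ 0.7025 -0.0033 -0.0538  0.6808  0.7207  0.1388 -0.     -0.      0.975
  0.3756] 
 [0.0013 0.001  0.0051 0.0086 0.0082 0.0006 1.     1.     1.6094 1.5953]
1.851936325394762 [[0.9, 0.1], [-1.9, -0.5], [0.7, 0.6], [-0.6, 0.5], [0.5, -0.6]]
top [ 0.7032 -0.0024 -0.0557  0.667   0.6997  0.1399 -0.0116  0.2429  0.
  0.    ] 
 [0.0015 0.0013 0.0047 0.0183 0.0227 0.002  0.6897 1.0205 2.     2.    ]
1.2321366633826125 [[-0.1, -1.1], [-0.5, 0.5], [1.1, -0.2], [0.0, 1.2], [-0.2, -0.0]]
```

Lid and index differ by about 0.035 to 0.04 rad in both views. I'll raise the lid by that.

{"api": "apply_moves", "payload": {
  "moves": [
    [[0, 0.1, -0.12], [0, 0, 0], 0],
    [[0, 0.2, -0.24], [0, 0, 0], 0],
    [[0, 0.3, -0.36], [0, 0, 0], 0],
    [[0, 0.4, -0.5], [0, 0, 0], 0],
    [[0, 0.53, -0.66], [0, 0, 0], 0],
    [[0, 0.53, -0.66], [0, 0, 0], 0],
    [[0, 0.53, -0.66], [0, 0, 0], 0],
    [[0, 0.53, -0.66], [0, 0, 0], 0],
    [[0, 0.53, -0.66], [0, 0, 0], 0],
    [[0, 0.53, -0.66], [0, 0, 0], 0]
  ]
}}

```text
time: 20.82
tool_pos: [0.629, 0.0014, 0.2156]
ee_rot: [-3.137, -0.0, 1.508]
wrist_force: [-6.8, 1.0, -7.0]
width: 0.011
```

```bash
python3 - <<'E'
from h import *
st();im=snap('wrist','w15');crop(im,330,0,530,130,4,'pics/w15c.png');b=snap('top','t15');crop(b,262,90,302,160,8,'pics/t15d.png');crop(b,380,130,410,220,6,'pics/t15e.png')
E
```

```text
{'time': np.float64(20.8167), 'joint_positions': array([-0.0879,  0.2663,  1.1092,  0.0001,  1.7704, -0.0251]), 'tool_pos': array([0.629 , 0.0014, 0.2156]), 'ee_rot': array([-3.1372, -0.0002,  1.508 ]), 'wrist_force': array([-6.814 ,  1.0341, -6.9938]), 'width': np.float64(0.011)}
```

View pics/w15c.png

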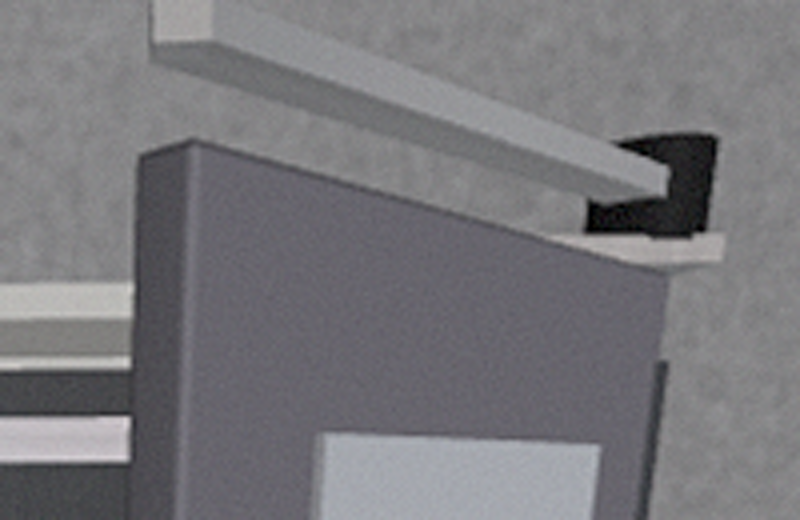

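View pics/t15d.png

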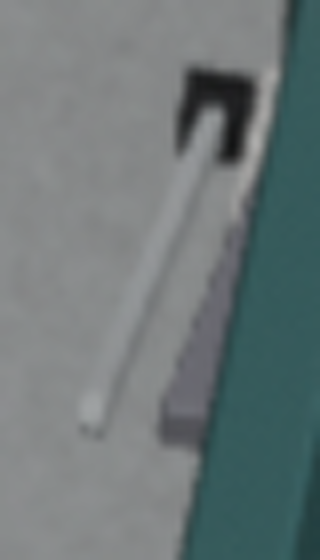

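View pics/t15e.png

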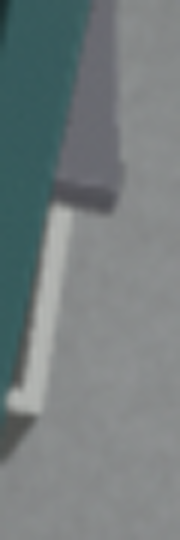

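```bash
cat > s15.py <<'E'
from ang import *
import sys
W=lambda u,v:[330+(u+.5)/4-.5,(v+.5)/4-.5]
D=lambda u,v:[262+(u+.5)/8-.5,90+(v+.5)/8-.5]
E_=lambda u,v:[380+(u+.5)/6-.5,130+(v+.5)/6-.5]
cs={'top':cal('top'),'wrist':lc('w15')}
wr=[('wrist','lid',(.18,.12,.012),W(195,140)),('wrist','lid',(.18,.12,0),W(138,158)),('wrist','lid',(0,.12,.012),W(667,273)),
('wrist','idx',(.17,-.003,-.006),W(154,48)),('wrist','idx',(.17,-.003,.006),W(213,40))]
tp=[('top','lid',(.18,.12,.012),D(164,405)),('top','lid',(.18,.12,0),D(164,442)),('top','lid',(.18,-.12,.012),E_(122,188)),('top','lid',(.18,-.12,0),E_(115,212)),
('top','idx',(.17,0,0),D(91,418))]
for nm,obs in(('both',wr+tp),('wrist',wr),('top',tp)):
    x,sd,r=solve(obs,cs);print(nm,x[:6],'\n',sd[:6]);print(np.round(r,1).tolist())
# overlay predictions for index angle .70
E
python3 s15.py
python3 - <<'E'
from ang import *
# overlay: predicted outlines for fit on the w15 picture
x=[.7026,-.003,-.0534]
im=cv2.imread('pics/w15.png');c=lc('w15')
E
```

```text
both [ 0.7027 -0.0032 -0.0541  0.7173  0.7192  0.1397] 
 [0.0013 0.0009 0.0044 0.0082 0.0088 0.001 ]
[[0.9, -0.2], [-1.3, -0.2], [0.8, 0.6], [-0.9, 1.8], [0.4, -1.8], [-0.2, -0.1], [-0.6, 0.5], [0.7, -0.3], [0.5, 0.7], [-0.0, -0.8]]
wrist [ 0.7025 -0.0033 -0.0541  0.7179  0.721   0.1398] 
 [0.0013 0.001  0.005  0.0082 0.0088 0.0011]
[[0.8, -0.2], [-1.5, -0.2], [0.7, 0.6], [-0.8, 1.7], [0.6, -1.9]]
top [ 0.7032 -0.0024 -0.0565  0.7123  0.6995  0.1401] 
 [0.0015 0.0013 0.0044 0.017  0.0226 0.0019]
[[-0.2, -0.3], [-0.6, 0.2], [0.6, -0.3], [0.4, 0.7], [-0.2, -0.0]]
```

```bash
python3 - <<'E'
from ang import *
im=cv2.imread('pics/w15.png');c=lc('w15')
f=8;x0,y0=360,0
big=cv2.resize(im[0:70,x0:x0+98],None,fx=f,fy=f,interpolation=cv2.INTER_CUBIC);cv2.imwrite('pics/w15tip.png',big)
def S(p): return tuple(int(v) for v in ((p-[x0,y0]+.5)*f))
off=np.array([.75,.1])
for a,col in((.70,(0,0,255)),(.72,(0,255,0))):
  for r,y,z in((.17,-.003,.006),(.17,-.003,-.006),(.17,.003,.006),(.17,.003,-.006)):
    w=locw([.7027,-.0032,-.0541],lidp(a,r,.1395+y,z));w2=locw([.7027,-.0032,-.0541],lidp(a,.02,.1395+y,z))
    cv2.line(big,S(proj('w',w,c)[0]-off),S(proj('w',w2,c)[0]-off),col,1);cv2.circle(big,S(proj('w',w,c)[0]-off),4,col,1)
cv2.imwrite('pics/w15ov.png',big)
E
```

```text
(no output)
```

View pics/w15tip.png

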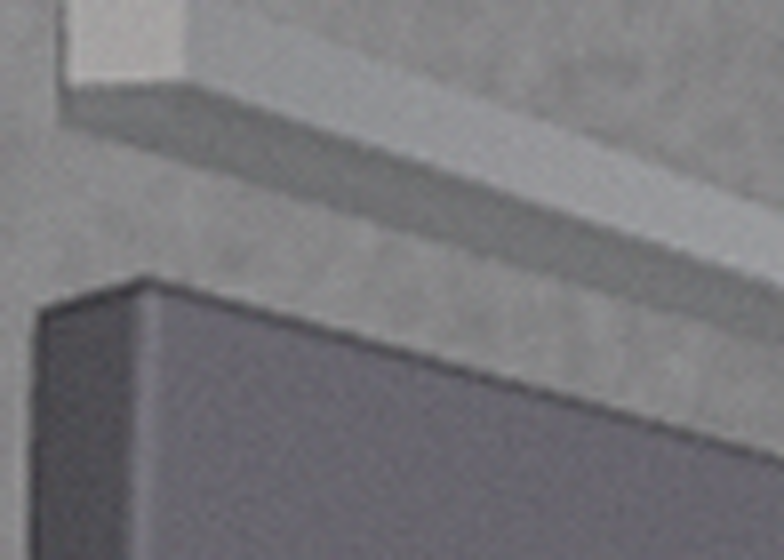

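View pics/w15ov.png

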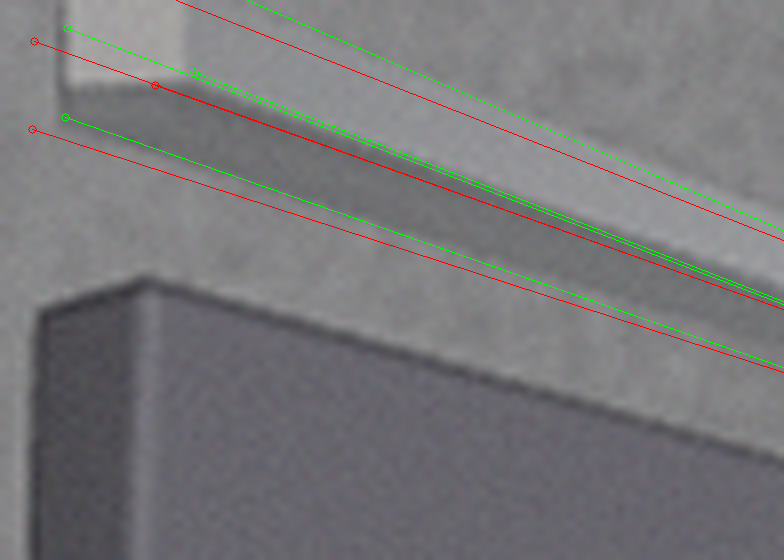

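```bash
sed -i "s/W(154,48)/[367.4,15.0]/;s/W(213,40)/[383.0,9.9]/;s/W(195,140)/[378.1,34.3]/;s/W(138,158)/[364.4,38.9]/" s15.py; python3 s15.py
```

```text
both [ 0.7026 -0.003  -0.054   0.7177  0.7193  0.1387] 
 [0.0013 0.0009 0.0044 0.0084 0.0084 0.0006]
[[1.1, -0.1], [-1.6, -0.2], [0.8, 0.6], [-0.4, 0.1], [0.1, -0.3], [-0.3, -0.1], [-0.7, 0.5], [0.6, -0.4], [0.4, 0.7], [0.3, -0.7]]
wrist [ 0.7025 -0.0031 -0.054   0.7179  0.7208  0.1387] 
 [0.0013 0.0009 0.005  0.0085 0.0082 0.0006]
[[0.9, -0.1], [-1.8, -0.2], [0.6, 0.5], [-0.3, 0.2], [0.2, -0.3]]
top [ 0.7032 -0.0024 -0.0565  0.7123  0.6995  0.1401] 
 [0.0015 0.0013 0.0044 0.017  0.0226 0.0019]
[[-0.2, -0.3], [-0.6, 0.2], [0.6, -0.3], [0.4, 0.7], [-0.2, -0.0]]
```

The lid at about 0.718 matches the index at about 0.720 rad in the sharp wrist view; the coarser top view agrees within 0.013. I'll hold and check for drift.

{"api": "apply_moves", "payload": {
  "moves": [
    [[0, 0, 0], [0, 0, 0], 0],
    [[0, 0, 0], [0, 0, 0], 0],
    [[0, 0, 0], [0, 0, 0], 0],
    [[0, 0, 0], [0, 0, 0], 0],
    [[0, 0, 0], [0, 0, 0], 0],
    [[0, 0, 0], [0, 0, 0], 0],
    [[0, 0, 0], [0, 0, 0], 0],
    [[0, 0, 0], [0, 0, 0], 0],
    [[0, 0, 0], [0, 0, 0], 0],
    [[0, 0, 0], [0, 0, 0], 0]
  ]
}}

```text
time: 21.75
tool_pos: [0.6289, 0.0014, 0.2156]
ee_rot: [-3.137, -0.0, 1.508]
wrist_force: [-6.3, 0.6, -6.8]
width: 0.0107
```

```bash
python3 - <<'E'
from h import *
st();im=snap('wrist','w16');snap('side','s16')
a=cv2.imread('pics/w15.png').astype(int);print('lid corner region diff',np.abs(a[0:80,340:520]-im[0:80,340:520]).mean(), np.abs(a-im).mean())
crop(im,340,0,520,80,4.4,'pics/w16c.png')
E
```

```text
{'time': np.float64(21.75), 'joint_positions': array([-0.0879,  0.2663,  1.1093,  0.0001,  1.7704, -0.0251]), 'tool_pos': array([0.6289, 0.0014, 0.2156]), 'ee_rot': array([-3.1372, -0.0002,  1.508 ]), 'wrist_force': array([-6.274 ,  0.6167, -6.7792]), 'width': np.float64(0.0107)}
lid corner region diff 2.638935185185185 3.4427864583333334
```

View pics/w16.png

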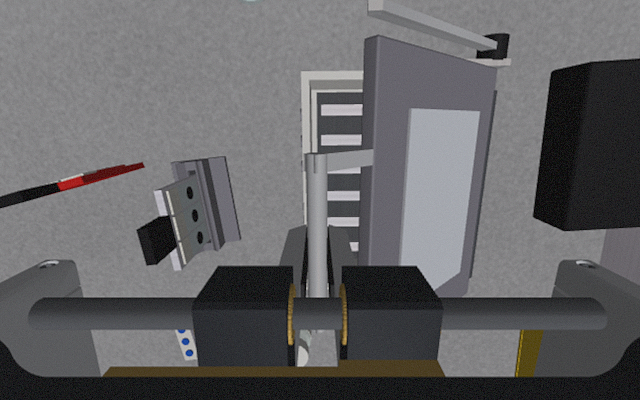

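View pics/s16.png

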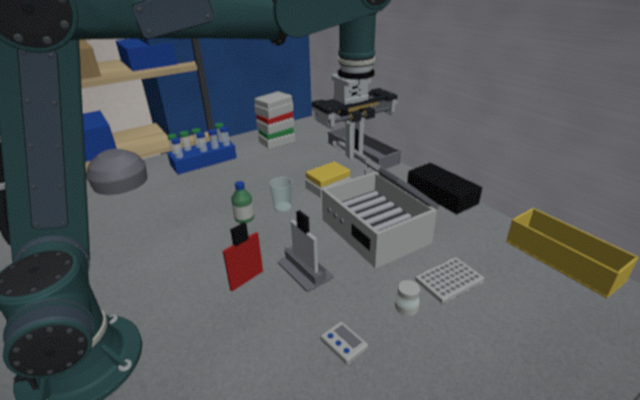

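Nothing moved during the hold, and the carrier and bystanders are in place. I'll hand in.

```bash
python3 - <<'E'
from h import *
print(job.close_job())
E
```

```text
the job is handed in; nothing more can be done
None
```

The carrier is back in its slot, turned round and released. The lid is held still at the index arm's angle, and the job was handed in at about 22 s.

- **Carrier:** I pinched it by the tab, turned it half round and lowered it until it met the slot floor with about 6 N. After release it stands upright, tab up, at the same height in the pictures as at the start. The slides face the dryer.
- **Lid:** I gripped the handle bar and raised it along its arc. The close wrist view gives the lid about 0.718 rad and the index about 0.720. The coarser top view gives 0.712 against 0.700, so the two views disagree by about 0.015 rad on how well they match. During a 0.9 s hold before hand-in the tool position changed by 0.1 mm or less.
- **Index reading:** my absolute angles read slightly high, because the index is said not to exceed 0.70. I relied on the difference between lid and index, not on the absolute values.
- **Gripper mismatch:** the fingertips sit about 32 mm short of where the stated tool frame puts them. I measured this in the pictures before the first grasp and worked from the measured value.
- **Everything else:** in the last pictures the bystanders and the red decoy look unmoved. The wrist force was never above about 11 N at any reading.

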